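# Scrub the lug nuts in the bead pot

### The arm

A 6-joint arm with a two-finger parallel gripper is mounted at the origin on the work surface. World frame = base frame: x ahead of the robot, y to its left, z up, the work surface at z = 0. Lengths are in mm, angles in rad, forces in N, time in s.
With the tool pointing down it reaches from about 300 to 850 mm from the base axis. Payload 5.4 kg.
Tool frame: the origin (TCP) lies midway between the tips of the shut fingers; the grasp point (between the pads) lies 19 mm behind it; z points along the fingers, y is the line along which they close (so a half turn about z gives the same grasp; the last joint's range is limited). The gripper opens to 85 mm and grips with 20 to 120 N. Pads are 22 mm wide; open, the fingers measure 114 mm over their backs; the gripper's body (76 mm by 85 mm) begins 54 mm behind the grasp point. The pads swing forward as they close: fully open they stand 13 mm farther back than shut.
Start: joints at [1.105, 0.158, 1.597, -0, 1.386, -0.21], TCP at [145.497, 556.27, 231.299] pointing down, gripper open.
Joint ranges: [-2.91, 2.91], [-0.94, 2.29], [0.18, 2.7], [-1.29, 4.43], [0.17, 2.64], [-3, 3]. Speed limits (rad/s): [2.57, 2.57, 3.14, 3.14, 3.14, 3.14].

### API

Orientations are given as a rotation vector (axis times angle).
In Python, from cell import state, read_camera, sign_off gives the robot as it stands. The module is installed in compiled form; this text tells all that it offers.
- The arm moves only by the shell command python3 -m jog 'ROWS'. ROWS is JSON, a list of rows, each an object of numbers: "claw": the opening, from -1 (shut) to 1 (fully open); "tx", "ty", "tz": the shift along the tool's x, y, z as a fraction of full scale; "rx", "ry", "rz": the turn, a rotation vector about the tool's x, y, z as a fraction of full scale. A call has 1 to 20 rows; each row shifts and turns the commanded pose from where the row before left it, along the tool's axes as they then stand; what a row does not reach is not made up. Full scale, the value 1, is 250 mm for a shift and 0.08 rad for a turn. A row lasts 1/10 s, in which the tool goes at most 50 mm and 8.59 degrees, less where a joint would pass 70% of its speed; a pose out of reach is approached as far as the arm can. A call with a number of a shift or a turn outside -1 to 1 is refused whole. A call with a gripper value outside its range is refused whole. The fingers move at their own pace and stop on an object; the grip force is fixed at half the most. Time passes only in rows, so rows that do not move let the fingers close. It gives the time, the measured TCP pose, the force, the opening and the grip force at its end, in the units of the state.
- state(): the state, without advancing time (a new reading comes with each control period).
- read_camera(name): name is "scene" or "top"; returns a dict with "image" (400x640x3 uint8, red, green, blue), "fovy" (degrees; the focal length in pixels is half the picture's height over the tangent of half this angle, whatever the lens; pixels are square), "cx", "cy" (the principal point, pixels), "dist" ([k1, k2, p1, p2, k3] as OpenCV has them; the pictures are not rectified), "R" (3x3) and "t" (3): a world point X has camera coordinates R X + t. Camera axes: x right, y down, z forward; pixel columns grow to the right and rows downward; lengths in mm; the calibration is good to about 2 mm. A picture is of the moment at which its call begins. There is no depth.
- sign_off(): hands the job in; it is judged then, once.
The state is a dict: "time_s": time; "joints": joint angles; "joint_velocities": joint speeds; "joint_efforts": joint torques, N m; "eef_pos": TCP position; "eef_rot": TCP orientation; "wrist_force": force on the tool from outside, world axes, zero at the start; "ft_torque": the same for the moment, N m; "finger_gap": opening from 0.0 (shut) to 1.0 (fully open); "finger_force": force on a finger pad.
Only numpy, scipy, OpenCV 4.12 (cv2) and the standard library are available. Lean on these libraries where they do the work, as an engineer would, in place of code of your own. Each camera call takes 0.05 s, during which the arm holds its last target. There are 200 camera calls.

### The job

Scrub the dirty lug nuts in the pot of porcelain beads: lift the lid off by its knob and lay it knob up in the middle of the rubber mat, then put every lug nut standing on the shelf insert into the pot. Take the rod from its holder and stir the pot round in at least three full circles near the wall (about 9 cm across), with the tip down close to the floor so that the beads and nuts are swept along. Then stand the rod back in its holder and put the lid back squarely on the pot, keeping all nuts and beads inside and leaving the tyre gauge and the black adapter key where they are.

Things in the scene. Friction and masses are not known exactly. Their poses are not given: they have to be found in the camera images.
- pot: Polished steel pot fixed to the insert: round, 130 mm outside, 124 mm inside, 80 mm tall, wall 3 mm, two dark loop handles. Origin at the centre of its underside, z up; its inner floor is 4 mm and its rim 80 mm above the origin. Its x axis points away from the robot (within 0.5 rad), y to the left. Holds one loose layer of beads; covered by the lid at the start.
- lid: Loose steel lid (0.18 to 0.29 kg), black knob. Origin at the centre of its underside, z up. From below: a skirt 114 mm across, 6 mm deep, that drops inside the pot's rim; a disc 136 mm across (to 10 mm above the origin); a stem 16 mm thick; and the knob to grip, a round cap 28 mm across (30 to 46 mm above the origin). Seated, its origin is 74 mm above the pot's.
- mat: Black rubber mat, 180 x 180 x 3 mm, fixed, to the left of the pot; origin at the centre of its underside, so its top is at 3 mm. It starts empty: room for the lid.
- holder: Fixed red steel tube holder for the rod: a base disc 70 mm across and 6 mm thick, on it an upright tube 34 mm outside, 28 mm inside, reaching to 80 mm above the origin. Origin at the centre of its underside; the rod's foot stands 6 mm above that.
- rod: Straight stirring rod, 154 mm long, about 0.14 kg, standing loosely upright in the holder. Origin at the centre of its lower end, z along the rod to its handle end. Bare steel 16 mm thick up to 104 mm, then a black rubber handle, 20 mm square (flats along its x and y), with two yellow rings from 104 to 154 mm.
- rod_tip (a point): Centre of the rod's lower end (the stirring end). Moved round 9 cm across, it passes 9 mm from the wall and nothing can wedge between; on circles near 6 cm across a bead can. A hard jam swivels the rod in the grip.
- rod_grip (a point): Middle of the rod's rubber handle, 128 mm from the tip, where to hold it.
- nut1: Chrome spline lug nut with a dirty brown foot and band, 24 mm tall, standing upright on the insert (whose surface is at z = 6 mm): foot 24 mm across and 5 mm high, body 21 mm across up to 20 mm, narrower (16 mm) to 24 mm; 45 g. Origin at the centre of its foot, z along its axis. May be absent; may get knocked aside.
- nut2: Chrome spline lug nut with a dirty brown foot and band, 24 mm tall, standing upright on the insert (whose surface is at z = 6 mm): foot 24 mm across and 5 mm high, body 21 mm across up to 20 mm, narrower (16 mm) to 24 mm; 45 g. Origin at the centre of its foot, z along its axis. May be absent; may get knocked aside.
- nut3: Chrome spline lug nut with a dirty brown foot and band, 24 mm tall, standing upright on the insert (whose surface is at z = 6 mm): foot 24 mm across and 5 mm high, body 21 mm across up to 20 mm, narrower (16 mm) to 24 mm; 45 g. Origin at the centre of its foot, z along its axis. May be absent; may get knocked aside.
- nut4: Chrome spline lug nut with a dirty brown foot and band, 24 mm tall, standing upright on the insert (whose surface is at z = 6 mm): foot 24 mm across and 5 mm high, body 21 mm across up to 20 mm, narrower (16 mm) to 24 mm; 45 g. Origin at the centre of its foot, z along its axis. May be absent; may get knocked aside.
- bead1: Porcelain bead in the pot, a ball 24 mm across, white or blue, 18 g; origin at its centre. There are ten, lying loose in one layer on the pot's floor and rolling freely; glazed and slippery.
- bead2: Porcelain bead in the pot, a ball 24 mm across, white or blue, 18 g; origin at its centre. There are ten, lying loose in one layer on the pot's floor and rolling freely; glazed and slippery.
- bead3: Porcelain bead in the pot, a ball 24 mm across, white or blue, 18 g; origin at its centre. There are ten, lying loose in one layer on the pot's floor and rolling freely; glazed and slippery.
- bead4: Porcelain bead in the pot, a ball 24 mm across, white or blue, 18 g; origin at its centre. There are ten, lying loose in one layer on the pot's floor and rolling freely; glazed and slippery.
- bead5: Porcelain bead in the pot, a ball 24 mm across, white or blue, 18 g; origin at its centre. There are ten, lying loose in one layer on the pot's floor and rolling freely; glazed and slippery.
- bead6: Porcelain bead in the pot, a ball 24 mm across, white or blue, 18 g; origin at its centre. There are ten, lying loose in one layer on the pot's floor and rolling freely; glazed and slippery.
- bead7: Porcelain bead in the pot, a ball 24 mm across, white or blue, 18 g; origin at its centre. There are ten, lying loose in one layer on the pot's floor and rolling freely; glazed and slippery.
- bead8: Porcelain bead in the pot, a ball 24 mm across, white or blue, 18 g; origin at its centre. There are ten, lying loose in one layer on the pot's floor and rolling freely; glazed and slippery.
- bead9: Porcelain bead in the pot, a ball 24 mm across, white or blue, 18 g; origin at its centre. There are ten, lying loose in one layer on the pot's floor and rolling freely; glazed and slippery.
- bead10: Porcelain bead in the pot, a ball 24 mm across, white or blue, 18 g; origin at its centre. There are ten, lying loose in one layer on the pot's floor and rolling freely; glazed and slippery.
- gauge: Orange pocket tyre gauge lying on the insert close to the robot, 135 mm long (roughly along y), 14 mm wide, 11 mm high; origin under its middle. Leave alone.
- key: Black steel adapter key standing upright, 27 mm across, 52 mm tall; origin at the centre of its foot. Not a lug nut; leave alone.
- ramekin: Glass ramekin with valve caps, 90 mm across, 46 mm tall, fixed; origin at the centre of its underside. Leave alone.

How it is judged:
By the outcome, as a careful person would: the job done as asked, in the order asked, and still so for the second after the job is handed in, with the robot touching nothing.
Of nut1, nut2, nut3, nut4 only 2 to 4 are there at a start; the rules pass over those that are not, and their reading is None.
At some moment in a run one of nut1, nut2, nut3, nut4 may be knocked a few centimetres aside while the robot is not near it.
It also fails if it takes over 208 s, if anything falls off the work surface, if the arm or the gripper's body presses on something with over 40 N, if the wrist force passes 120 N, or if a joint passes its speed limit or range.

## Working session

There is one attempt and no reset: what is moved stays moved. The work goes in short steps, Python scripts to look and compute and a shell command to move; the robot and the scene stay as the last step left them, time stands still between calls to the robot, and variables do not carry over. Pictures are saved under pics/ and viewed, at most 14 in all, crops included, and the job is handed in when it is done.

```bash
mkdir -p pics; cat > h.py <<'E'
import numpy as np, cv2
from cell import state, read_camera, sign_off
from scipy.spatial.transform import Rotation as Rn
def snap(n,fn=None):
    c=read_camera(n)
    if fn: cv2.imwrite('pics/'+fn,c['image'][:,:,::-1])
    return c
def K(c):
    f=200/np.tan(np.radians(c['fovy'])/2); return np.array([[f,0,c['cx']],[0,f,c['cy']],[0,0,1.]])
def ray(c,px):
    p=cv2.undistortPoints(np.array(px,float).reshape(-1,1,2),K(c),np.array(c['dist'],float)).reshape(-1,2)
    R=np.array(c['R']);t=np.array(c['t'])
    d=np.c_[p,np.ones(len(p))]@R
    return -R.T@t,d
def onz(c,px,z):
    o,d=ray(c,px); return o+d*((z-o[2])/d[:,2])[:,None]
def tri(c1,p1,c2,p2):
    o1,d1=ray(c1,[p1]);o2,d2=ray(c2,[p2]);d1=d1[0];d2=d2[0]
    s=np.linalg.lstsq(np.c_[d1,-d2],o2-o1,rcond=None)[0]
    a=o1+s[0]*d1;b=o2+s[1]*d2
    return (a+b)/2,np.linalg.norm(a-b)
def proj(c,X):
    R=np.array(c['R']);return cv2.projectPoints(np.array(X,float).reshape(-1,1,3),cv2.Rodrigues(R)[0],np.array(c['t'],float),K(c),np.array(c['dist'],float))[0].reshape(-1,2)
E
python3 - <<'E'
from h import *
for n in('scene','top'):
    c=snap(n,n+'0.png'); print(n,c['fovy'],c['cx'],c['cy'],c['dist'],-np.array(c['R']).T@np.array(c['t']),np.round(c['R'],3).tolist())
print(state())
E
```

```text
scene 49.60404078799761 310.8438923120364 199.7619647349855 [-0.09631975  0.          0.          0.          0.        ] [1214.54882307 -202.06399419  775.17870344] [[0.188, 0.982, -0.0], [0.695, -0.133, -0.707], [-0.694, 0.133, -0.708]]
top 47.41779840659617 315.47197725889725 197.97979196693203 [0.0012158 0.        0.        0.        0.       ] [ 371.5901058   -73.41142048 1363.21756839] [[0.014, -1.0, 0.009], [-0.986, -0.015, -0.165], [0.165, -0.007, -0.986]]
{'time_s': 0.1, 'joints': array([ 1.10495163e+00,  1.58965325e-01,  1.59810848e+00,  2.74848104e-05,
        1.38619973e+00, -2.10113079e-01]), 'joint_velocities': array([ 0.00139254, -0.00027339, -0.00332049,  0.00057892, -0.0001263 ,
        0.00052477]), 'joint_efforts': array([-2.79437454e-04, -3.96991217e+01, -3.32337534e+01, -3.16047572e-04,
        4.16521783e-03, -2.58566041e-05]), 'eef_pos': array([145.22084935, 555.80397402, 230.425899  ]), 'eef_rot': array([-4.00542018e-01, -3.11536557e+00,  2.47642271e-03]), 'wrist_force': array([0.31060534, 0.20603313, 0.772549  ]), 'ft_torque': array([-0.05438141, -0.01465514, -0.02865484]), 'finger_force': 0.0, 'finger_gap': 1.0017047210865269}
```

View pics/scene0.png

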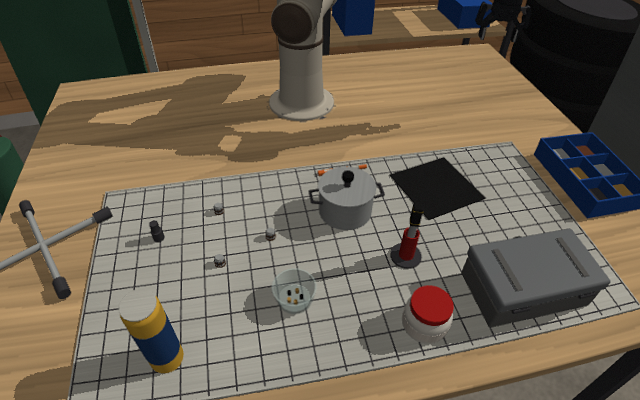

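View pics/top0.png

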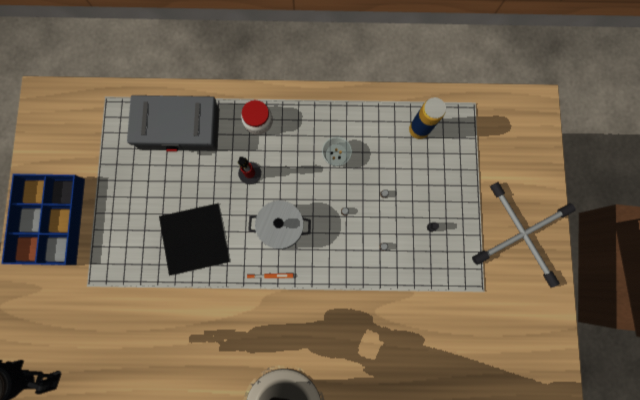

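The scene view shows three nuts at about (219,208), (270,233) and (219,261), and the key at (156,232). The pot knob is at (348,178), the holder and rod at (412,235), and the mat at (437,187). In the top view the nuts are at (385,194), (345,211) and (384,246), and the knob is at (278,223). Next I'll enlarge these areas.

```bash
python3 - <<'E'
from h import *
s=cv2.imread('pics/scene0.png');t=cv2.imread('pics/top0.png')
z=lambda i,x,y,w,h,k:cv2.resize(i[y:y+h,x:x+w],None,fx=k,fy=k,interpolation=cv2.INTER_CUBIC)
a=np.hstack([z(s,200,195,80,75,4),z(s,305,155,120,75,4)])
b=np.hstack([z(t,230,145,80,75,4),z(t,240,185,160,75,3)[:, :480] if 0 else z(t,290,180,120,75,4)])
cv2.imwrite('pics/m.png',np.vstack([a,b]))
E
```

```text
(no output)
```

View pics/m.png

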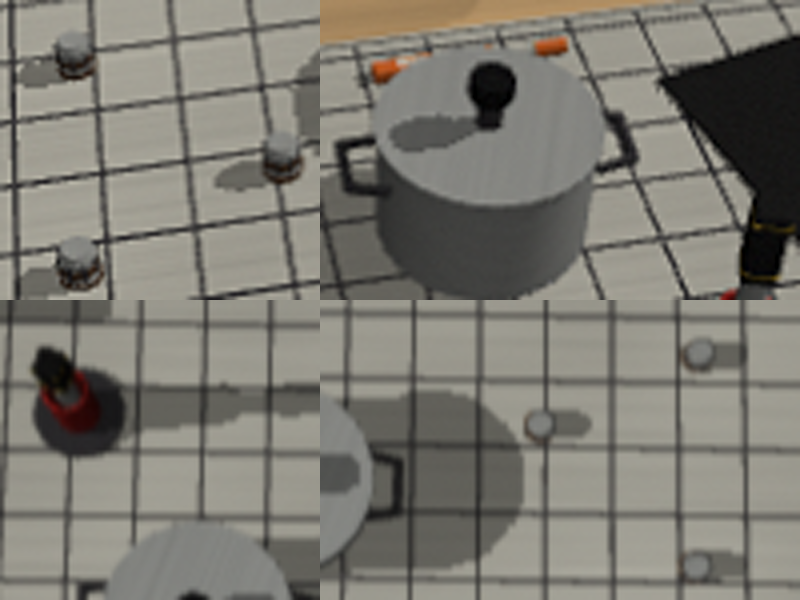

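The enlarged view confirms three upright nuts. The knob is centred at about (348,177) in scene, and the rod leans slightly in its holder. Now I'll measure these with masks and triangulate.

```bash
cat > meas.py <<'E'
from h import *
def blob(m,x,y,w,h):
    k=np.zeros_like(m);k[y:y+h,x:x+w]=m[y:y+h,x:x+w]
    n,l,st,ce=cv2.connectedComponentsWithStats(k.astype(np.uint8))
    i=1+np.argmax(st[1:,4]); return ce[i],st[i]
E
python3 - <<'E'
from meas import *
s=snap('scene');t=snap('top')
S=s['image'].astype(int);T=t['image'].astype(int)
ds=S.max(2)<45;dt=T.max(2)<45
ks,a=blob(ds,335,165,28,22);kt,b=blob(dt,268,213,20,20);print('knob',ks,a,kt,b,tri(s,ks,t,kt))
# knob known z
rs,a=blob(ds,405,203,20,22);rt,b=blob(dt,236,152,16,18);print('handle',rs,a,rt,b,tri(s,rs,t,rt))
red=lambda I:(I[...,0]>70)&(I[...,1]<40)&(I[...,2]<50)
us,a=blob(red(S),395,220,30,50);ut,b=blob(red(T),236,155,25,30);print('tube',us,a,ut,b,tri(s,us,t,ut))
# mat
m=(T.max(2)<40);mt,b=blob(m,150,195,90,85);print('mat',mt,b,onz(t,[mt],3))
cnt=cv2.findContours((m[195:280,150:240]).astype(np.uint8),0,1)[0];c=max(cnt,key=cv2.contourArea)
box=cv2.boxPoints(cv2.minAreaRect(c))+[150,195];print(onz(t,box,3).round(1))
m=(S.max(2)<40);c=max(cv2.findContours(m[150:225,380:495].astype(np.uint8),0,1)[0],key=cv2.contourArea)
ap=cv2.approxPolyDP(c,6,True)[:,0]+[380,150];print('mat scene',ap.tolist(),onz(s,ap,3).round(1).tolist())
for n,p,q in(('A',(218.3,208.5),(384.2,246.3)),('B',(270.5,233.5),(345,210.9)),('C',(219.5,260.5),(385,193.1))):
    print(n,tri(s,p,t,q),onz(t,[q],18)[0])
print('A top',[tri(s,p,t,q) for p,q in(((218.3,205.2),(384.2,246.3)),((270.6,230.7),(345,210.7)),((219.6,256.5),(384.8,192.8)))])
# lid disc: bright ellipse in both views
for I,c,(x,y,w,h),nm in((S,s,(315,158,70,50),'s'),(T,t,(250,195,60,60),'t')):
    v=I.max(2)[y:y+h,x:x+w]; print(nm,v[::6,::6].tolist())
E
```

```text
knob [347.40909091 177.75757576] [342 171  12  16 132] [278.13432836 222.85074627] [274 219  10   9  67] (array([509.71536592,  19.12336624, 111.58195214]), np.float64(2.202727744493485))
handle [416.68049793 212.74273859] [410 203  15  22 241] [243.72043011 163.03225806] [239 157  11  13  93] (array([670.66486269, 118.07417546, 142.76380228]), np.float64(2.436652458321637))
tube [414.23809524 243.96825397] [407 230  13  30  63] [242.  170.5] [240 168   5   6  10] (array([671.55095934, 134.74136738,  40.87005955]), np.float64(4.630018797008467))
mat [193.75468531 238.86041958] [ 160  204   69   71 3575] [[470.37623399 277.91697337   3.        ]]
[[536.  393.1   3. ]
 [579.4 212.5   3. ]
 [406.4 166.4   3. ]
 [365.  343.5   3. ]]
mat scene [[484, 197], [444, 158], [390, 175], [414, 202], [410, 224], [422, 213], [433, 218]] [[531.5, 383.4, 3.0], [364.4, 343.4, 3.0], [404.9, 169.3, 3.0], [514.0, 197.0, 3.0], [582.8, 161.2, 3.0], [554.0, 203.1, 3.0], [575.0, 223.6, 3.0]]
A (array([ 455.75998591, -287.29326231,   14.92621073]), np.float64(0.3560667142488905)) [ 455.56205217 -286.98534183 
[... 891 characters left out ...]
32, 133, 129, 132, 128, 42], [143, 101, 134, 135, 133, 132, 134, 133, 131, 132, 156, 45], [83, 51, 86, 137, 132, 135, 134, 134, 132, 107, 168, 87], [100, 51, 58, 61, 63, 90, 94, 73, 74, 95, 157, 155]]
t [[158, 160, 152, 160, 160, 92, 159, 157, 153, 154], [159, 160, 152, 160, 129, 130, 143, 156, 151, 154], [160, 160, 144, 131, 132, 132, 130, 130, 96, 97], [156, 156, 131, 130, 131, 131, 131, 135, 131, 97], [43, 128, 132, 132, 98, 30, 112, 85, 111, 32], [46, 130, 132, 131, 57, 12, 82, 83, 87, 97], [53, 127, 130, 130, 129, 132, 130, 132, 135, 86], [161, 162, 133, 131, 130, 130, 134, 135, 125, 97], [163, 163, 100, 129, 132, 130, 132, 123, 95, 96], [126, 126, 81, 113, 111, 101, 97, 101, 102, 107]]
```

```bash
python3 -m jog '[{"rz":-0.8},{"rz":-0.8},{"rz":-0.8},{"rz":-0.8},{"tx":-0.096,"ty":-0.142},{"tx":-0.096,"ty":-0.142},{"tx":-0.096,"ty":-0.142},{"tx":-0.096,"ty":-0.142},{"tx":-0.096,"ty":-0.142},{"tx":-0.096,"ty":-0.142},{"tx":-0.096,"ty":-0.142},{"tx":-0.096,"ty":-0.142},{"tx":-0.096,"ty":-0.142},{"tx":-0.096,"ty":-0.142},{"tx":-0.096,"ty":-0.142},{"tx":-0.096,"ty":-0.142},{"tx":-0.096,"ty":-0.142},{"tx":-0.096,"ty":-0.142},{"tx":-0.096,"ty":-0.142}]'
cat >> h.py <<'E'
def plan(*targets):
    "print tool-axis totals (in full-scale units) between successive world targets, from the present pose"
    s=state();p=np.array(s['eef_pos']);R=Rn.from_rotvec(s['eef_rot']).as_matrix()
    print('pos',p.round(1),'x-axis',R[:,0].round(3),'z',R[:,2].round(3),'F',np.round(s['wrist_force'],1),'gap',round(s['finger_gap'],3),'t',round(s['time_s'],1))
    for T in targets:
        T=np.array([a if b is None else b for a,b in zip(p,T)],float);print((R.T@(T-p)/250).round(4),'mm',(T-p).round(1));p=T
E
python3 - <<'E'
from h import *
s=cv2.imread('pics/scene0.png')[:,:,::-1];t=cv2.imread('pics/top0.png')[:,:,::-1].astype(int)
cs=read_camera('scene');ct=read_camera('top')
print('knob',tri(cs,(347.8,176.8),ct,(278.1,222.9)),onz(ct,[(278.1,222.9)],119))
print('base',onz(ct,[(249.6,172.9)],12))
# lid disc rim
g=((abs(t-131).max(2)<14)).astype(np.uint8)[190:256,240:310]
c=max(cv2.findContours(g,0,1)[0],key=cv2.contourArea);h=cv2.convexHull(c);e=cv2.fitEllipse(h);ctr=np.array(e[0])+[240,190];print('lid',e,onz(ct,[ctr],90))
for n,im in(('s',s.astype(int)),('t',t)):
    r=(im[...,0]>1.6*im[...,1]+10)&(im[...,0]>35); 
    box=(395,215,30,55) if n=='s' else (230,150,35,40)
    x,y,w,hh=box;yy,xx=np.nonzero(r[y:y+hh,x:x+w]);print(n,len(xx),xx.min()+x,xx.max()+x,yy.min()+y,yy.max()+y)
plan((509.5,19.5,None))
E
```

```text
knob (array([509.39836699,  19.48296057, 114.14883701]), np.float64(1.2620443524667497)) [[509.00442526  19.73770757 119.        ]]
base [[671.81018677 118.26798786  12.        ]]
lid ((36.96844482421875, 32.37458801269531), (49.688720703125, 52.2429084777832), 81.78849792480469) [[513.64145363  25.12341782  90.        ]]
s 408 399 419 228 260
t 89 240 253 163 177
pos [145.4 556.1 231. ] x-axis [-0.967  0.253  0.   ] z [-0.    -0.001 -1.   ] F [-0.4  0.5  0. ] gap 1.0 t 0.3
[-1.9520e+00 -1.7081e+00  8.0000e-04] mm [ 364.1 -536.6    0. ]$[0]: bad value
```

```bash
python3 -m jog '[{"claw":1,"tx":0,"ty":0,"tz":0,"rx":0,"ry":0,"rz":-0.8}]'; python3 -m jog '[{"claw":1,"rz":-0.8}]'
```

```text
time_s: 0.4
eef_pos: [145.4, 556.2, 231.1]
eef_rot: [-0.299, -3.127, 0.001]
wrist_force: [0.3, 0.5, -0.2]
finger_gap: 1.002
finger_force: 0.0$[0]: bad value
```

```bash
python3 -m jog '[{"claw":1,"tx":0,"ty":0,"tz":0,"rx":0,"ry":0,"rz":-0.8},{"claw":1,"tx":0,"ty":0,"tz":0,"rx":0,"ry":0,"rz":-0.8},{"claw":1,"tx":0,"ty":0,"tz":0,"rx":0,"ry":0,"rz":-0.8},{"claw":1,"tx":-0.096,"ty":-0.142,"tz":0,"rx":0,"ry":0,"rz":0},{"claw":1,"tx":-0.096,"ty":-0.142,"tz":0,"rx":0,"ry":0,"rz":0},{"claw":1,"tx":-0.096,"ty":-0.142,"tz":0,"rx":0,"ry":0,"rz":0},{"claw":1,"tx":-0.096,"ty":-0.142,"tz":0,"rx":0,"ry":0,"rz":0},{"claw":1,"tx":-0.096,"ty":-0.142,"tz":0,"rx":0,"ry":0,"rz":0},{"claw":1,"tx":-0.096,"ty":-0.142,"tz":0,"rx":0,"ry":0,"rz":0},{"claw":1,"tx":-0.096,"ty":-0.142,"tz":0,"rx":0,"ry":0,"rz":0},{"claw":1,"tx":-0.096,"ty":-0.142,"tz":0,"rx":0,"ry":0,"rz":0},{"claw":1,"tx":-0.096,"ty":-0.142,"tz":0,"rx":0,"ry":0,"rz":0},{"claw":1,"tx":-0.096,"ty":-0.142,"tz":0,"rx":0,"ry":0,"rz":0},{"claw":1,"tx":-0.096,"ty":-0.142,"tz":0,"rx":0,"ry":0,"rz":0},{"claw":1,"tx":-0.096,"ty":-0.142,"tz":0,"rx":0,"ry":0,"rz":0},{"claw":1,"tx":-0.096,"ty":-0.142,"tz":0,"rx":0,"ry":0,"rz":0}]'
python3 -c "
from h import *
plan((509.2,19.6,None),(None,None,98))"
```

```text
time_s: 2.0
eef_pos: [458.3, 93.2, 231.5]
eef_rot: [0.0, 3.141, 0.0]
wrist_force: [0.6, 0.9, 1.1]
finger_gap: 1.002
finger_force: 0.0
pos [458.3  93.2 231.5] x-axis [-1.     0.    -0.001] z [ 0.001  0.    -1.   ] F [0.6 0.9 1.1] gap 1.002 t 2.0
[-2.035e-01 -2.942e-01  1.000e-04] mm [ 50.9 -73.6   0. ]
[ 3.000e-04 -1.000e-04  5.339e-01] mm [   0.     0.  -133.5]
```

```bash
python3 -m jog '[{"claw":1,"tx":-0.068,"ty":-0.098,"tz":0,"rx":0,"ry":0,"rz":0},{"claw":1,"tx":-0.068,"ty":-0.098,"tz":0,"rx":0,"ry":0,"rz":0},{"claw":1,"tx":-0.068,"ty":-0.098,"tz":0,"rx":0,"ry":0,"rz":0},{"claw":1,"tx":0,"ty":0,"tz":0.13,"rx":0,"ry":0,"rz":0},{"claw":1,"tx":0,"ty":0,"tz":0.13,"rx":0,"ry":0,"rz":0},{"claw":1,"tx":0,"ty":0,"tz":0.13,"rx":0,"ry":0,"rz":0},{"claw":1,"tx":0,"ty":0,"tz":0,"rx":0,"ry":0,"rz":0},{"claw":1,"tx":0,"ty":0,"tz":0,"rx":0,"ry":0,"rz":0}]'
python3 - <<'E'
from h import *
plan((509.2,19.6,None),(None,None,98))
s=snap('scene');cv2.imwrite('pics/g.png',cv2.resize(s['image'][110:250,270:430,::-1],None,fx=4,fy=4))
E
```

```text
time_s: 2.8
eef_pos: [508.5, 21.4, 134.2]
eef_rot: [0.0, -3.141, -0.0]
wrist_force: [0.4, -0.6, 0.2]
finger_gap: 1.0
finger_force: 0.0
pos [508.5  21.4 134.2] x-axis [-1.    -0.     0.001] z [-0.001  0.    -1.   ] F [ 0.4 -0.6  0.2] gap 1.0 t 2.8
[-0.0027 -0.0071 -0.    ] mm [ 0.7 -1.8  0. ]
[-1.000e-04 -0.000e+00  1.447e-01] mm [  0.    0.  -36.2]
```

View pics/g.png

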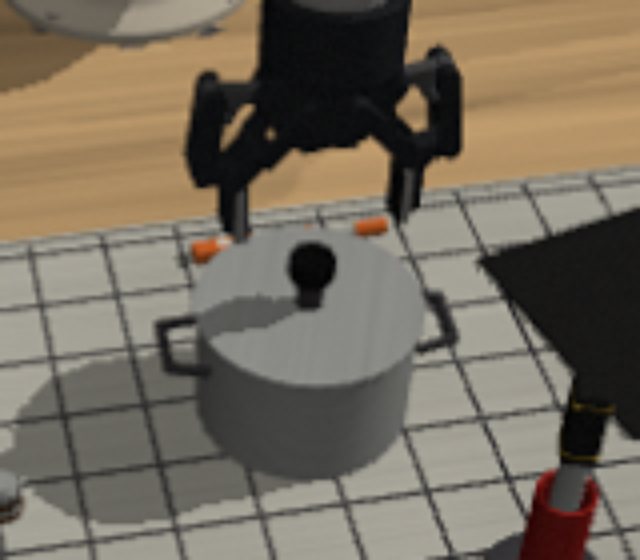

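The open fingers straddle the knob, with tips at crop (240,235) and (400,215) and the knob at (311,268). I'll descend and grip.

```bash
python3 -m jog '[{"claw":1,"tx":-0.003,"ty":-0.007,"tz":0.07,"rx":0,"ry":0,"rz":0},{"claw":1,"tx":0,"ty":0,"tz":0.075,"rx":0,"ry":0,"rz":0},{"claw":1,"tx":0,"ty":0,"tz":0,"rx":0,"ry":0,"rz":0},{"claw":1,"tx":0,"ty":0,"tz":0,"rx":0,"ry":0,"rz":0},{"claw":-1,"tx":0,"ty":0,"tz":0,"rx":0,"ry":0,"rz":0},{"claw":-1,"tx":0,"ty":0,"tz":0,"rx":0,"ry":0,"rz":0},{"claw":-1,"tx":0,"ty":0,"tz":0,"rx":0,"ry":0,"rz":0},{"claw":-1,"tx":0,"ty":0,"tz":0,"rx":0,"ry":0,"rz":0},{"claw":-1,"tx":0,"ty":0,"tz":0,"rx":0,"ry":0,"rz":0},{"claw":-1,"tx":0,"ty":0,"tz":0,"rx":0,"ry":0,"rz":0},{"claw":-1,"tx":0,"ty":0,"tz":0,"rx":0,"ry":0,"rz":0},{"claw":-1,"tx":0,"ty":0,"tz":0,"rx":0,"ry":0,"rz":0}]'
python3 -c "
from h import *
plan((None,None,250),(471,278,None),(None,None,250-74+1+3.2))"
```

```text
time_s: 4.05
eef_pos: [509.8, 19.5, 98.2]
eef_rot: [-0.0, 3.141, -0.0]
wrist_force: [-0.2, -0.2, 5.1]
finger_gap: 0.311
finger_force: 58.7
pos [509.8  19.5  98.2] x-axis [-1.    -0.    -0.001] z [ 0.001 -0.    -1.   ] F [-0.2 -0.2  5.1] gap 0.311 t 4.0
[-6.000e-04 -1.000e-04 -6.072e-01] mm [  0.    0.  151.8]
[ 1.5500e-01  1.0338e+00 -3.0000e-04] mm [-38.8 258.5   0. ]
[0.0003 0.     0.2792] mm [  0.    0.  -69.8]
```

```bash
python3 -m jog '[{"claw":-1,"tx":0,"ty":0,"tz":-0.04,"rx":0,"ry":0,"rz":0},{"claw":-1,"tx":0,"ty":0,"tz":-0.06,"rx":0,"ry":0,"rz":0},{"claw":-1,"tx":0,"ty":0,"tz":-0.08,"rx":0,"ry":0,"rz":0},{"claw":-1,"tx":0,"ty":0,"tz":-0.08,"rx":0,"ry":0,"rz":0},{"claw":-1,"tx":0,"ty":0,"tz":-0.04,"rx":0,"ry":0,"rz":0},{"claw":-1,"tx":0.007,"ty":0.04,"tz":0,"rx":0,"ry":0,"rz":0},{"claw":-1,"tx":0.015,"ty":0.09,"tz":0,"rx":0,"ry":0,"rz":0},{"claw":-1,"tx":0.015,"ty":0.1,"tz":0,"rx":0,"ry":0,"rz":0},{"claw":-1,"tx":0.015,"ty":0.1,"tz":0,"rx":0,"ry":0,"rz":0},{"claw":-1,"tx":0.015,"ty":0.1,"tz":0,"rx":0,"ry":0,"rz":0},{"claw":-1,"tx":0.015,"ty":0.1,"tz":0,"rx":0,"ry":0,"rz":0},{"claw":-1,"tx":0.015,"ty":0.1,"tz":0,"rx":0,"ry":0,"rz":0},{"claw":-1,"tx":0.015,"ty":0.1,"tz":0,"rx":0,"ry":0,"rz":0},{"claw":-1,"tx":0.015,"ty":0.1,"tz":0,"rx":0,"ry":0,"rz":0},{"claw":-1,"tx":0.015,"ty":0.1,"tz":0,"rx":0,"ry":0,"rz":0},{"claw":-1,"tx":0.01,"ty":0.07,"tz":0,"rx":0,"ry":0,"rz":0},{"claw":-1,"tx":0.005,"ty":0.03,"tz":0,"rx":0,"ry":0,"rz":0},{"claw":-1,"tx":0,"ty":0,"tz":0,"rx":0,"ry":0,"rz":0},{"claw":-1,"tx":0,"ty":0,"tz":0,"rx":0,"ry":0,"rz":0}]'
python3 - <<'E'
from h import *
plan((470.6,277,None),(None,None,27.5))
s=snap('scene');t=snap('top');cv2.imwrite('pics/g2.png',np.vstack([cv2.resize(s['image'][90:240,270:490,::-1],None,fx=2.5,fy=2.5),cv2.resize(t['image'][165:255,190:322,::-1],(550,225))]))
E
```

```text
time_s: 5.95
eef_pos: [469.7, 276.6, 171.9]
eef_rot: [0.0, -3.14, 0.001]
wrist_force: [0.3, 0.5, -1.7]
finger_gap: 0.306
finger_force: 59.2
pos [469.7 276.6 171.9] x-axis [-1.    -0.     0.001] z [-0.001 -0.001 -1.   ] F [ 0.3  0.5 -1.7] gap 0.306 t 6.0
[-0.0038  0.0017 -0.    ] mm [0.9 0.4 0. ]
[-7.000e-04  5.000e-04  5.774e-01] mm [   0.     0.  -144.4]
```

View pics/g2.png

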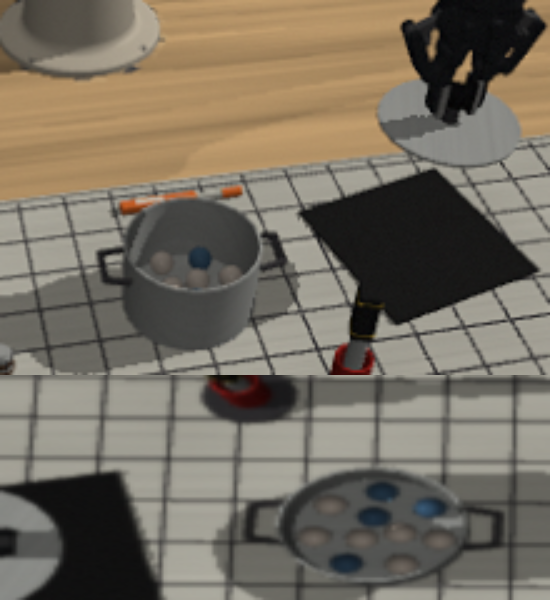

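The lid hangs level from the gripper above the mat, and the pot shows ten beads with gaps between them. I'll lower the lid.

```bash
python3 -m jog '[{"claw":-1,"tx":-0.004,"ty":0.002,"tz":0.06,"rx":0,"ry":0,"rz":0},{"claw":-1,"tx":0,"ty":0,"tz":0.1,"rx":0,"ry":0,"rz":0},{"claw":-1,"tx":0,"ty":0,"tz":0.12,"rx":0,"ry":0,"rz":0},{"claw":-1,"tx":0,"ty":0,"tz":0.12,"rx":0,"ry":0,"rz":0},{"claw":-1,"tx":0,"ty":0,"tz":0.1,"rx":0,"ry":0,"rz":0},{"claw":-1,"tx":0,"ty":0,"tz":0.04,"rx":0,"ry":0,"rz":0},{"claw":-1,"tx":0,"ty":0,"tz":0.012,"rx":0,"ry":0,"rz":0},{"claw":-1,"tx":0,"ty":0,"tz":0.01,"rx":0,"ry":0,"rz":0},{"claw":-1,"tx":0,"ty":0,"tz":0,"rx":0,"ry":0,"rz":0},{"claw":-1,"tx":0,"ty":0,"tz":0,"rx":0,"ry":0,"rz":0},{"claw":-1,"tx":0,"ty":0,"tz":0,"rx":0,"ry":0,"rz":0}]'; python3 -m jog '[{"claw":-1,"tx":0,"ty":0,"tz":0.006,"rx":0,"ry":0,"rz":0},{"claw":-1,"tx":0,"ty":0,"tz":0.006,"rx":0,"ry":0,"rz":0},{"claw":-1,"tx":0,"ty":0,"tz":0,"rx":0,"ry":0,"rz":0},{"claw":-1,"tx":0,"ty":0,"tz":0,"rx":0,"ry":0,"rz":0}]'
```

```text
time_s: 7.15
eef_pos: [471.8, 277.8, 33.0]
eef_rot: [-0.0, 3.14, 0.001]
wrist_force: [0.5, 0.1, -2.5]
finger_gap: 0.31
finger_force: 59.3
time_s: 7.55
eef_pos: [470.9, 277.6, 28.9]
eef_rot: [0.0, -3.141, 0.0]
wrist_force: [0.2, -0.0, -2.1]
finger_gap: 0.307
finger_force: 59.3
```

```bash
for i in 1 ; do python3 -m jog '[{"claw":-1,"tx":0,"ty":0,"tz":0.006,"rx":0,"ry":0,"rz":0},{"claw":-1,"tx":0,"ty":0,"tz":0,"rx":0,"ry":0,"rz":0},{"claw":-1,"tx":0,"ty":0,"tz":0,"rx":0,"ry":0,"rz":0}]'; done;  python3 -m jog '[{"claw":-1,"tx":0,"ty":0,"tz":0.004,"rx":0,"ry":0,"rz":0},{"claw":-1,"tx":0,"ty":0,"tz":0,"rx":0,"ry":0,"rz":0},{"claw":-1,"tx":0,"ty":0,"tz":0,"rx":0,"ry":0,"rz":0}]'
```

```text
time_s: 7.85
eef_pos: [471.0, 277.5, 27.5]
eef_rot: [0.0, -3.141, 0.0]
wrist_force: [0.8, 0.5, -1.5]
finger_gap: 0.305
finger_force: 59.3
time_s: 8.15
eef_pos: [471.2, 277.6, 27.2]
eef_rot: [-0.001, 3.142, -0.0]
wrist_force: [-4.1, -1.9, 5.8]
finger_gap: 0.306
finger_force: 60.0
```

```bash
python3 -m jog '[{"claw":1,"tx":0,"ty":0,"tz":0,"rx":0,"ry":0,"rz":0},{"claw":1,"tx":0,"ty":0,"tz":0,"rx":0,"ry":0,"rz":0},{"claw":1,"tx":0,"ty":0,"tz":0,"rx":0,"ry":0,"rz":0},{"claw":1,"tx":0,"ty":0,"tz":0,"rx":0,"ry":0,"rz":0},{"claw":1,"tx":0,"ty":0,"tz":-0.06,"rx":0,"ry":0,"rz":0},{"claw":1,"tx":0,"ty":0,"tz":-0.16,"rx":0,"ry":0,"rz":0},{"claw":1,"tx":0,"ty":0,"tz":-0.18,"rx":0,"ry":0,"rz":0},{"claw":1,"tx":0,"ty":0,"tz":-0.1,"rx":0,"ry":0,"rz":0},{"claw":1,"tx":-0.03,"ty":-0.15,"tz":0,"rx":0,"ry":0,"rz":0},{"claw":1,"tx":-0.03,"ty":-0.15,"tz":0,"rx":0,"ry":0,"rz":0},{"claw":1,"tx":-0.03,"ty":-0.15,"tz":0,"rx":0,"ry":0,"rz":0},{"claw":1,"tx":-0.03,"ty":-0.15,"tz":0,"rx":0,"ry":0,"rz":0},{"claw":1,"tx":-0.03,"ty":-0.15,"tz":0,"rx":0,"ry":0,"rz":0},{"claw":1,"tx":-0.03,"ty":-0.15,"tz":0,"rx":0,"ry":0,"rz":0},{"claw":1,"tx":-0.03,"ty":-0.15,"tz":0,"rx":0,"ry":0,"rz":0},{"claw":1,"tx":-0.03,"ty":-0.15,"tz":0,"rx":0,"ry":0,"rz":0},{"claw":1,"tx":-0.03,"ty":-0.15,"tz":0,"rx":0,"ry":0,"rz":0},{"claw":1,"tx":-0.03,"ty":-0.15,"tz":0,"rx":0,"ry":0,"rz":0},{"claw":1,"tx":-0.03,"ty":-0.15,"tz":0,"rx":0,"ry":0,"rz":0},{"claw":1,"tx":0,"ty":0,"tz":0,"rx":0,"ry":0,"rz":0}]'
cat > nuts.py <<'E'
from meas import *
def nuts(fn=None):
    s=snap('scene');t=snap('top');T=t['image'].astype(int);S=s['image'].astype(int)
    if fn: cv2.imwrite('pics/'+fn,np.vstack([cv2.resize(s['image'][130:290,140:440,::-1],(600,320)),cv2.resize(t['image'][140:290,160:460,::-1],(600,300))]))
    # brown-ish pixels (dirty band) in scene: r-b large vs insert
    out=[]
    for c,I,box in((s,S,(170,180,130,110)),(t,T,(315,165,110,100))):
        x,y,w,h=box; k=I[y:y+h,x:x+w]; m=((k[...,0]-k[...,2]>22)&(k[...,0]<140)).astype(np.uint8)
        n,l,st,ce=cv2.connectedComponentsWithStats(cv2.dilate(m,np.ones((2,2))))
        out.append([(np.round(ce[i]+[x,y],1).tolist(),int(st[i,4]),onz(c,[ce[i]+[x,y]],14)[0].round(0).tolist()) for i in range(1,n) if st[i,4]>=4])
    print(*out,sep='\n')
E
python3 - <<'E'
from nuts import *
plan((559.3,-171.2,None),(None,None,8))
nuts('n1.png')
E
```

```text
time_s: 10.15
eef_pos: [554.6, -139.4, 153.2]
eef_rot: [0.007, 3.139, -0.004]
wrist_force: [-1.9, 0.7, 0.5]
finger_gap: 0.999
finger_force: 0.0
pos [ 554.6 -139.4  153.2] x-axis [-1.     0.004 -0.003] z [ 0.003 -0.003 -1.   ] F [-1.9  0.7  0.5] gap 0.999 t 10.2
[-0.0194 -0.1271  0.0004] mm [  4.7 -31.8   0. ]
[0.0015 0.0015 0.5807] mm [   0.     0.  -145.2]
[([188.5, 181.5], 4, [341.0, -361.0, 14.0]), ([173.5, 183.5], 4, [341.0, -400.0, 14.0]), ([181.5, 182.5], 4, [342.0, -379.0, 14.0]), ([222.5, 209.5], 4, [460.0, -277.0, 14.0]), ([221.5, 212.5], 12, [470.0, -280.0, 14.0]), ([275.5, 234.5], 4, [564.0, -160.0, 14.0]), ([271.8, 239.8], 12, [578.0, -171.0, 14.0]), ([224.1, 263.9], 24, [626.0, -282.0, 14.0]), ([216.5, 266.0], 8, [629.0, -298.0, 14.0]), ([297.2, 288.6], 9, [718.0, -136.0, 14.0])]
[([317.7, 170.0], 25, [684.0, -88.0, 14.0]), ([347.1, 174.7], 99, [670.0, -177.0, 14.0]), ([319.5, 182.5], 4, [645.0, -94.0, 14.0]), ([371.2, 185.8], 20, [637.0, -250.0, 14.0]), ([364.5, 187.5], 8, [632.0, -230.0, 14.0]), ([371.5, 191.5], 4, [620.0, -251.0, 14.0]), ([380.5, 194.5], 4, [611.0, -278.0, 14.0]), ([328.0, 196.0], 7, [604.0, -120.0, 14.0]), ([339.3, 202.1], 57, [586.0, -154.0, 14.0]), ([358.0, 199.8], 16, [594.0, -210.0, 14.0]), ([352.5, 207.5], 4, [570.0, -194.0, 14.0]), ([358.4, 208.5], 13, [567.0, -211.0, 14.0]), ([363.5, 207.5], 4, [571.0, -227.0, 14.0]), ([353.3, 219.5], 36, [534.0, -196.0, 14.0]), ([349.0, 221.5], 8, [528.0, -183.0, 14.0]), ([339.0, 242.4], 53, [465.0, -154.0, 14.0])]
```

View pics/n1.png

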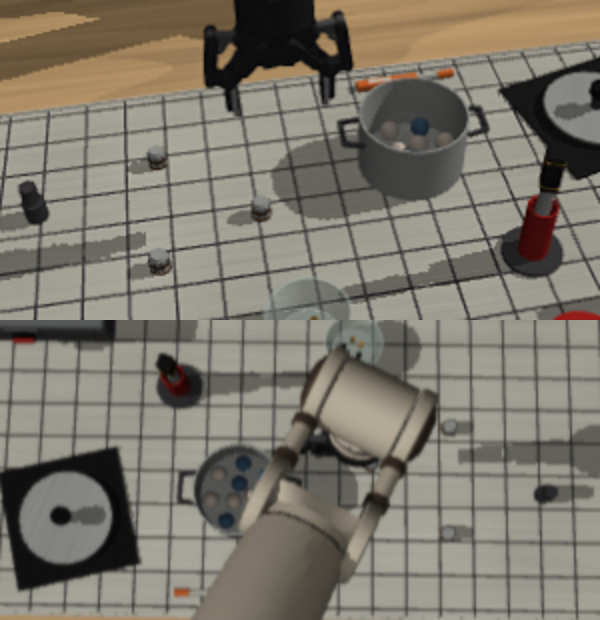

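The lid lies centred on the mat, knob up, and all three nuts are where they were. Going to nut B.

```bash
python3 -m jog '[{"claw":1,"tx":-0.01,"ty":-0.065,"tz":0.09,"rx":0,"ry":0,"rz":0},{"claw":1,"tx":-0.01,"ty":-0.065,"tz":0.09,"rx":0,"ry":0,"rz":0},{"claw":1,"tx":0,"ty":0,"tz":0.14,"rx":0,"ry":0,"rz":0},{"claw":1,"tx":0,"ty":0,"tz":0,"rx":0,"ry":0,"rz":0},{"claw":1,"tx":0,"ty":0,"tz":0,"rx":0,"ry":0,"rz":0},{"claw":1,"tx":0,"ty":0,"tz":0,"rx":0,"ry":0,"rz":0},{"claw":1,"tx":0,"ty":0,"tz":0,"rx":0,"ry":0,"rz":0}]'
python3 - <<'E'
from h import *
plan((559.3,-171.2,None),(None,None,8))
E
```

```text
time_s: 10.95
eef_pos: [560.0, -167.5, 73.8]
eef_rot: [-0.002, 3.138, -0.003]
wrist_force: [-0.5, 0.3, 0.4]
finger_gap: 1.002
finger_force: 0.0
pos [ 560.  -167.5   73.8] x-axis [-1.    -0.001 -0.003] z [ 0.003 -0.002 -1.   ] F [-0.5  0.3  0.4] gap 1.002 t 10.9
[ 0.0028 -0.0148  0.    ] mm [-0.7 -3.7  0. ]
[0.0009 0.0005 0.2633] mm [  0.    0.  -65.8]
```

```bash
python3 -m jog '[{"claw":1,"tx":0.003,"ty":-0.015,"tz":0,"rx":0,"ry":0,"rz":0},{"claw":1,"tx":0,"ty":0,"tz":0.1,"rx":0,"ry":0,"rz":0},{"claw":1,"tx":0,"ty":0,"tz":0.1,"rx":0,"ry":0,"rz":0},{"claw":1,"tx":0,"ty":0,"tz":0.056,"rx":0,"ry":0,"rz":0},{"claw":1,"tx":0,"ty":0,"tz":0,"rx":0,"ry":0,"rz":0},{"claw":1,"tx":0,"ty":0,"tz":0,"rx":0,"ry":0,"rz":0},{"claw":-1,"tx":0,"ty":0,"tz":0,"rx":0,"ry":0,"rz":0},{"claw":-1,"tx":0,"ty":0,"tz":0,"rx":0,"ry":0,"rz":0},{"claw":-1,"tx":0,"ty":0,"tz":0,"rx":0,"ry":0,"rz":0},{"claw":-1,"tx":0,"ty":0,"tz":0,"rx":0,"ry":0,"rz":0},{"claw":-1,"tx":0,"ty":0,"tz":0,"rx":0,"ry":0,"rz":0},{"claw":-1,"tx":0,"ty":0,"tz":0,"rx":0,"ry":0,"rz":0},{"claw":-1,"tx":0,"ty":0,"tz":0,"rx":0,"ry":0,"rz":0},{"claw":-1,"tx":0,"ty":0,"tz":0,"rx":0,"ry":0,"rz":0}]'
python3 - <<'E'
from h import *
plan((None,None,150),(505,10,None),(None,None,42))
E
```

```text
time_s: 12.35
eef_pos: [558.3, -171.4, 8.2]
eef_rot: [-0.0, 3.141, -0.001]
wrist_force: [-1.1, 0.4, 4.9]
finger_gap: 0.228
finger_force: 58.8
pos [ 558.3 -171.4    8.2] x-axis [-1.    -0.    -0.001] z [ 0.001 -0.    -1.   ] F [-1.1  0.4  4.9] gap 0.228 t 12.3
[-4.000e-04 -2.000e-04 -5.673e-01] mm [  0.    0.  141.8]
[ 2.130e-01  7.256e-01 -5.000e-04] mm [-53.3 181.4   0. ]
[3.00e-04 2.00e-04 4.32e-01] mm [   0.    0. -108.]
```

```bash
python3 -m jog '[{"claw":-1,"tx":0,"ty":0,"tz":-0.08,"rx":0,"ry":0,"rz":0},{"claw":-1,"tx":0,"ty":0,"tz":-0.16,"rx":0,"ry":0,"rz":0},{"claw":-1,"tx":0,"ty":0,"tz":-0.18,"rx":0,"ry":0,"rz":0},{"claw":-1,"tx":0,"ty":0,"tz":-0.15,"rx":0,"ry":0,"rz":0},{"claw":-1,"tx":0.012,"ty":0.07,"tz":0,"rx":0,"ry":0,"rz":0},{"claw":-1,"tx":0.012,"ty":0.12,"tz":0,"rx":0,"ry":0,"rz":0},{"claw":-1,"tx":0.012,"ty":0.13,"tz":0,"rx":0,"ry":0,"rz":0},{"claw":-1,"tx":0.012,"ty":0.13,"tz":0,"rx":0,"ry":0,"rz":0},{"claw":-1,"tx":0.012,"ty":0.13,"tz":0,"rx":0,"ry":0,"rz":0},{"claw":-1,"tx":0.012,"ty":0.11,"tz":0,"rx":0,"ry":0,"rz":0},{"claw":-1,"tx":0.012,"ty":0.075,"tz":0,"rx":0,"ry":0,"rz":0},{"claw":-1,"tx":0,"ty":0,"tz":0,"rx":0,"ry":0,"rz":0},{"claw":-1,"tx":0,"ty":0,"tz":0,"rx":0,"ry":0,"rz":0},{"claw":-1,"tx":0,"ty":0,"tz":0.12,"rx":0,"ry":0,"rz":0},{"claw":-1,"tx":0,"ty":0,"tz":0.12,"rx":0,"ry":0,"rz":0},{"claw":-1,"tx":0,"ty":0,"tz":0.1,"rx":0,"ry":0,"rz":0},{"claw":-1,"tx":0,"ty":0,"tz":0.07,"rx":0,"ry":0,"rz":0},{"claw":-1,"tx":0,"ty":0,"tz":0,"rx":0,"ry":0,"rz":0},{"claw":-1,"tx":0,"ty":0,"tz":0,"rx":0,"ry":0,"rz":0}]'
```

```text
time_s: 14.25
eef_pos: [537.0, 19.3, 47.6]
eef_rot: [-0.001, -3.141, 0.0]
wrist_force: [0.5, 0.1, -0.2]
finger_gap: 0.229
finger_force: 58.8
```

```bash
python3 -m jog '[{"claw":-1,"tx":0,"ty":0,"tz":0.02,"rx":0,"ry":0,"rz":0},{"claw":-0.1,"tx":0,"ty":0,"tz":0,"rx":0,"ry":0,"rz":0},{"claw":-0.1,"tx":0,"ty":0,"tz":0,"rx":0,"ry":0,"rz":0},{"claw":-0.1,"tx":0,"ty":0,"tz":0,"rx":0,"ry":0,"rz":0},{"claw":-0.1,"tx":0,"ty":0,"tz":-0.12,"rx":0,"ry":0,"rz":0},{"claw":-0.1,"tx":0,"ty":0,"tz":-0.17,"rx":0,"ry":0,"rz":0},{"claw":-0.1,"tx":0,"ty":0,"tz":-0.16,"rx":0,"ry":0,"rz":0},{"claw":1,"tx":0.036,"ty":-0.1,"tz":0,"rx":0,"ry":0,"rz":0},{"claw":1,"tx":0.036,"ty":-0.14,"tz":0,"rx":0,"ry":0,"rz":0},{"claw":1,"tx":0.036,"ty":-0.15,"tz":0,"rx":0,"ry":0,"rz":0},{"claw":1,"tx":0.036,"ty":-0.15,"tz":0,"rx":0,"ry":0,"rz":0},{"claw":1,"tx":0.036,"ty":-0.15,"tz":0,"rx":0,"ry":0,"rz":0},{"claw":1,"tx":0.036,"ty":-0.15,"tz":0,"rx":0,"ry":0,"rz":0},{"claw":1,"tx":0.036,"ty":-0.15,"tz":0,"rx":0,"ry":0,"rz":0},{"claw":1,"tx":0.036,"ty":-0.15,"tz":0,"rx":0,"ry":0,"rz":0},{"claw":1,"tx":0.036,"ty":-0.085,"tz":0.1,"rx":0,"ry":0,"rz":0},{"claw":1,"tx":0,"ty":0,"tz":0.16,"rx":0,"ry":0,"rz":0},{"claw":1,"tx":0,"ty":0,"tz":0,"rx":0,"ry":0,"rz":0},{"claw":1,"tx":0,"ty":0,"tz":0,"rx":0,"ry":0,"rz":0},{"claw":1,"tx":0,"ty":0,"tz":0,"rx":0,"ry":0,"rz":0}]'
python3 - <<'E'
from nuts import *
plan((455.5,-287,None),(None,None,8))
nuts('n2.png')
E
```

```text
time_s: 16.25
eef_pos: [457.2, -286.7, 92.3]
eef_rot: [-0.002, 3.139, -0.004]
wrist_force: [-0.1, -0.5, 0.0]
finger_gap: 1.004
finger_force: 0.0
pos [ 457.2 -286.7   92.3] x-axis [-1.    -0.001 -0.002] z [ 0.002 -0.002 -1.   ] F [-0.1 -0.5  0. ] gap 1.004 t 16.2
[ 0.0069 -0.0013 -0.    ] mm [-1.7 -0.3  0. ]
[0.0008 0.0008 0.3371] mm [  0.    0.  -84.3]
[([185.5, 181.0], 6, [338.0, -369.0, 14.0]), ([193.5, 180.5], 4, [340.0, -348.0, 14.0]), ([173.5, 183.5], 4, [341.0, -400.0, 14.0]), ([222.5, 209.5], 4, [460.0, -277.0, 14.0]), ([221.5, 212.5], 12, [470.0, -280.0, 14.0]), ([224.4, 263.4], 21, [625.0, -281.0, 14.0]), ([216.5, 266.0], 8, [629.0, -298.0, 14.0]), ([297.2, 288.6], 9, [718.0, -136.0, 14.0])]
[([380.5, 194.5], 4, [611.0, -278.0, 14.0]), ([402.0, 212.2], 16, [558.0, -342.0, 14.0]), ([393.6, 217.4], 14, [542.0, -317.0, 14.0]), ([413.1, 224.5], 74, [522.0, -375.0, 14.0]), ([387.2, 223.5], 12, [524.0, -297.0, 14.0]), ([391.5, 233.5], 4, [494.0, -310.0, 14.0]), ([399.0, 241.5], 6, [471.0, -332.0, 14.0]), ([404.5, 244.5], 4, [462.0, -348.0, 14.0]), ([389.5, 247.5], 4, [453.0, -303.0, 14.0]), ([408.5, 248.5], 8, [450.0, -359.0, 14.0]), ([393.0, 250.5], 10, [444.0, -313.0, 14.0]), ([363.8, 254.2], 24, [432.0, -227.0, 14.0]), ([412.5, 253.5], 8, [436.0, -371.0, 14.0]), ([358.5, 254.5], 4, [431.0, -212.0, 14.0]), ([369.0, 258.0], 7, [421.0, -242.0, 14.0]), ([373.8, 261.0], 20, [412.0, -256.0, 14.0]), ([422.5, 257.5], 4, [425.0, -400.0, 14.0]), ([367.5, 263.0], 8, [406.0, -238.0, 14.0]), ([422.0, 263.0], 7, [409.0, -398.0, 14.0])]
```

View pics/n2.png

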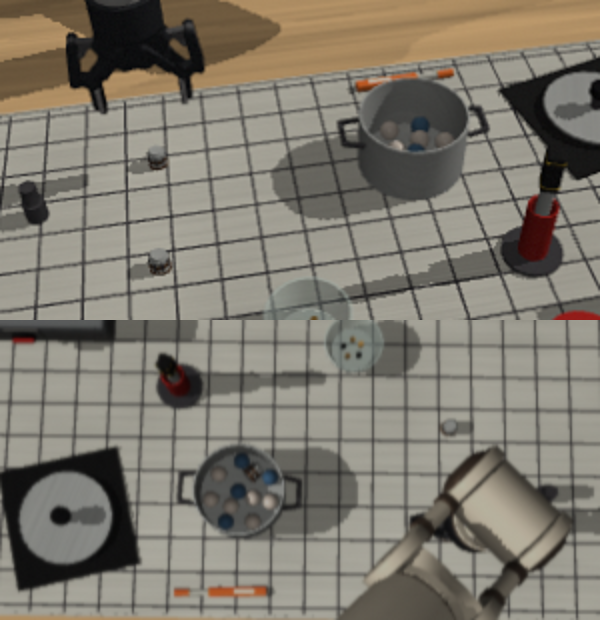

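Nut B is in the pot, at about (255,470) in the crop. Nut A (157,157) and nut C (159,261) haven't moved. Now grasping A.

```bash
python3 -m jog '[{"claw":1,"tx":0.006,"ty":-0.001,"tz":0.1,"rx":0,"ry":0,"rz":0},{"claw":1,"tx":0,"ty":0,"tz":0.13,"rx":0,"ry":0,"rz":0},{"claw":1,"tx":0,"ty":0,"tz":0.08,"rx":0,"ry":0,"rz":0},{"claw":1,"tx":0,"ty":0,"tz":0.026,"rx":0,"ry":0,"rz":0},{"claw":1,"tx":0,"ty":0,"tz":0,"rx":0,"ry":0,"rz":0},{"claw":1,"tx":0,"ty":0,"tz":0,"rx":0,"ry":0,"rz":0},{"claw":-1,"tx":0,"ty":0,"tz":0,"rx":0,"ry":0,"rz":0},{"claw":-1,"tx":0,"ty":0,"tz":0,"rx":0,"ry":0,"rz":0},{"claw":-1,"tx":0,"ty":0,"tz":0,"rx":0,"ry":0,"rz":0},{"claw":-1,"tx":0,"ty":0,"tz":0,"rx":0,"ry":0,"rz":0},{"claw":-1,"tx":0,"ty":0,"tz":0,"rx":0,"ry":0,"rz":0},{"claw":-1,"tx":0,"ty":0,"tz":0,"rx":0,"ry":0,"rz":0},{"claw":-1,"tx":0,"ty":0,"tz":0,"rx":0,"ry":0,"rz":0},{"claw":-1,"tx":0,"ty":0,"tz":0,"rx":0,"ry":0,"rz":0}]'
python3 - <<'E'
from h import *
plan((None,None,150),(482,19.5,None),(None,None,43))
E
```

```text
time_s: 17.75
eef_pos: [454.6, -286.7, 6.6]
eef_rot: [-0.0, 3.141, -0.001]
wrist_force: [-1.8, 1.1, 5.9]
finger_gap: 0.232
finger_force: 58.6
pos [ 454.6 -286.7    6.6] x-axis [-1. -0. -0.] z [ 0. -0. -1.] F [-1.8  1.1  5.9] gap 0.232 t 17.8
[-1.000e-04 -2.000e-04 -5.735e-01] mm [  0.    0.  143.4]
[-1.0980e-01  1.2247e+00 -4.0000e-04] mm [ 27.4 306.2   0. ]
[1.00e-04 2.00e-04 4.28e-01] mm [   0.    0. -107.]
```

```bash
python3 -m jog '[{"claw":-1,"tx":0,"ty":0,"tz":-0.08,"rx":0,"ry":0,"rz":0},{"claw":-1,"tx":0,"ty":0,"tz":-0.17,"rx":0,"ry":0,"rz":0},{"claw":-1,"tx":0,"ty":0,"tz":-0.17,"rx":0,"ry":0,"rz":0},{"claw":-1,"tx":0,"ty":0,"tz":-0.15,"rx":0,"ry":0,"rz":0},{"claw":-1,"tx":-0.011,"ty":0.07,"tz":0,"rx":0,"ry":0,"rz":0},{"claw":-1,"tx":-0.011,"ty":0.12,"tz":0,"rx":0,"ry":0,"rz":0},{"claw":-1,"tx":-0.011,"ty":0.14,"tz":0,"rx":0,"ry":0,"rz":0},{"claw":-1,"tx":-0.011,"ty":0.14,"tz":0,"rx":0,"ry":0,"rz":0},{"claw":-1,"tx":-0.011,"ty":0.14,"tz":0,"rx":0,"ry":0,"rz":0},{"claw":-1,"tx":-0.011,"ty":0.14,"tz":0,"rx":0,"ry":0,"rz":0},{"claw":-1,"tx":-0.011,"ty":0.14,"tz":0,"rx":0,"ry":0,"rz":0},{"claw":-1,"tx":-0.011,"ty":0.14,"tz":0,"rx":0,"ry":0,"rz":0},{"claw":-1,"tx":-0.011,"ty":0.12,"tz":0,"rx":0,"ry":0,"rz":0},{"claw":-1,"tx":-0.011,"ty":0.075,"tz":0,"rx":0,"ry":0,"rz":0},{"claw":-1,"tx":0,"ty":0,"tz":0,"rx":0,"ry":0,"rz":0},{"claw":-1,"tx":0,"ty":0,"tz":0,"rx":0,"ry":0,"rz":0},{"claw":-1,"tx":0,"ty":0,"tz":0.12,"rx":0,"ry":0,"rz":0},{"claw":-1,"tx":0,"ty":0,"tz":0.13,"rx":0,"ry":0,"rz":0},{"claw":-1,"tx":0,"ty":0,"tz":0.1,"rx":0,"ry":0,"rz":0},{"claw":-1,"tx":0,"ty":0,"tz":0.06,"rx":0,"ry":0,"rz":0}]'
python3 -m jog '[{"claw":-1,"tx":0,"ty":0,"tz":0,"rx":0,"ry":0,"rz":0},{"claw":-1,"tx":0,"ty":0,"tz":0,"rx":0,"ry":0,"rz":0}]'
```

```text
time_s: 19.75
eef_pos: [479.9, 19.0, 43.4]
eef_rot: [-0.002, -3.138, -0.001]
wrist_force: [-0.4, -0.4, -0.0]
finger_gap: 0.229
finger_force: 58.8
time_s: 19.95
eef_pos: [481.8, 19.1, 46.2]
eef_rot: [-0.002, -3.141, 0.0]
wrist_force: [0.5, -0.6, -0.0]
finger_gap: 0.224
finger_force: 58.8
```

```bash
python3 -m jog '[{"claw":-1,"tx":0,"ty":0,"tz":0.015,"rx":0,"ry":0,"rz":0},{"claw":-0.1,"tx":0,"ty":0,"tz":0,"rx":0,"ry":0,"rz":0},{"claw":-0.1,"tx":0,"ty":0,"tz":0,"rx":0,"ry":0,"rz":0},{"claw":-0.1,"tx":0,"ty":0,"tz":0,"rx":0,"ry":0,"rz":0},{"claw":-0.1,"tx":0,"ty":0,"tz":-0.12,"rx":0,"ry":0,"rz":0},{"claw":-0.1,"tx":0,"ty":0,"tz":-0.17,"rx":0,"ry":0,"rz":0},{"claw":-0.1,"tx":0,"ty":0,"tz":-0.16,"rx":0,"ry":0,"rz":0},{"claw":1,"tx":-0.059,"ty":-0.138,"tz":0,"rx":0,"ry":0,"rz":0},{"claw":1,"tx":-0.059,"ty":-0.138,"tz":0,"rx":0,"ry":0,"rz":0},{"claw":1,"tx":-0.059,"ty":-0.138,"tz":0,"rx":0,"ry":0,"rz":0},{"claw":1,"tx":-0.059,"ty":-0.138,"tz":0,"rx":0,"ry":0,"rz":0},{"claw":1,"tx":-0.059,"ty":-0.138,"tz":0,"rx":0,"ry":0,"rz":0},{"claw":1,"tx":-0.059,"ty":-0.138,"tz":0,"rx":0,"ry":0,"rz":0},{"claw":1,"tx":-0.059,"ty":-0.138,"tz":0,"rx":0,"ry":0,"rz":0},{"claw":1,"tx":-0.059,"ty":-0.138,"tz":0,"rx":0,"ry":0,"rz":0},{"claw":1,"tx":-0.059,"ty":-0.138,"tz":0,"rx":0,"ry":0,"rz":0},{"claw":1,"tx":0,"ty":0,"tz":0.14,"rx":0,"ry":0,"rz":0},{"claw":1,"tx":0,"ty":0,"tz":0.1,"rx":0,"ry":0,"rz":0},{"claw":1,"tx":0,"ty":0,"tz":0,"rx":0,"ry":0,"rz":0},{"claw":1,"tx":0,"ty":0,"tz":0,"rx":0,"ry":0,"rz":0}]'
python3 -m jog '[{"claw":1,"tx":0,"ty":0,"tz":0,"rx":0,"ry":0,"rz":0},{"claw":1,"tx":0,"ty":0,"tz":0,"rx":0,"ry":0,"rz":0}]'
python3 - <<'E'
from nuts import *
plan((615,-291,None),(None,None,8))
nuts('n3.png')
E
```

```text
time_s: 21.95
eef_pos: [614.6, -290.4, 95.0]
eef_rot: [0.001, -3.141, -0.001]
wrist_force: [0.9, -0.9, 0.8]
finger_gap: 0.999
finger_force: 0.0
time_s: 22.15
eef_pos: [615.9, -291.2, 97.3]
eef_rot: [-0.001, 3.138, -0.004]
wrist_force: [-0.4, 0.2, 0.9]
finger_gap: 0.999
finger_force: 0.0
pos [ 615.9 -291.2   97.3] x-axis [-1.    -0.001 -0.003] z [ 0.003 -0.002 -1.   ] F [-0.4  0.2  0.9] gap 0.999 t 22.1
[ 0.0035  0.0008 -0.    ] mm [-0.9  0.2  0. ]
[0.0011 0.0008 0.3571] mm [  0.    0.  -89.3]
[([177.5, 181.0], 6, [334.0, -390.0, 14.0]), ([224.1, 263.9], 25, [626.0, -282.0, 14.0]), ([217.2, 265.5], 12, [628.0, -297.0, 14.0]), ([297.2, 288.6], 9, [718.0, -136.0, 14.0])]
[([378.7, 168.3], 34, [692.0, -274.0, 14.0]), ([393.5, 165.5], 4, [701.0, -319.0, 14.0]), ([388.5, 171.0], 6, [684.0, -303.0, 14.0]), ([396.5, 170.5], 4, [686.0, -328.0, 14.0]), ([404.0, 176.9], 21, [667.0, -350.0, 14.0]), ([410.5, 180.5], 4, [656.0, -370.0, 14.0]), ([367.5, 182.5], 4, [647.0, -239.0, 14.0]), ([391.5, 181.5], 4, [652.0, -312.0, 14.0]), ([422.5, 181.5], 4, [653.0, -406.0, 14.0]), ([417.0, 184.6], 14, [643.0, -389.0, 14.0]), ([369.5, 186.5], 8, [635.0, -245.0, 14.0]), ([373.5, 186.5], 4, [635.0, -257.0, 14.0]), ([397.5, 186.0], 6, [638.0, -330.0, 14.0]), ([423.5, 185.5], 4, [641.0, -409.0, 14.0]), ([379.2, 197.8], 80, [601.0, -274.0, 14.0]), ([419.2, 193.4], 28, [616.0, -395.0, 14.0]), ([353.5, 206.5], 4, [573.0, -197.0, 14.0]), ([405.1, 211.0], 59, [562.0, -351.0, 14.0])]
```

View pics/n3.png

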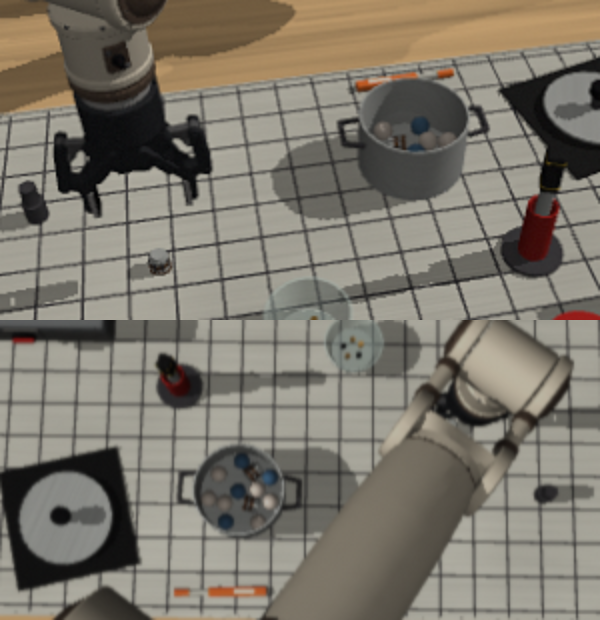

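Nut A is in the pot as well. Nut C stands alone at crop (159,261). Grasping C.

```bash
python3 -m jog '[{"claw":1,"tx":0.002,"ty":0,"tz":0.1,"rx":0,"ry":0,"rz":0},{"claw":1,"tx":0,"ty":0,"tz":0.13,"rx":0,"ry":0,"rz":0},{"claw":1,"tx":0,"ty":0,"tz":0.08,"rx":0,"ry":0,"rz":0},{"claw":1,"tx":0,"ty":0,"tz":0.045,"rx":0,"ry":0,"rz":0},{"claw":1,"tx":0,"ty":0,"tz":0,"rx":0,"ry":0,"rz":0},{"claw":1,"tx":0,"ty":0,"tz":0,"rx":0,"ry":0,"rz":0},{"claw":-1,"tx":0,"ty":0,"tz":0,"rx":0,"ry":0,"rz":0},{"claw":-1,"tx":0,"ty":0,"tz":0,"rx":0,"ry":0,"rz":0},{"claw":-1,"tx":0,"ty":0,"tz":0,"rx":0,"ry":0,"rz":0},{"claw":-1,"tx":0,"ty":0,"tz":0,"rx":0,"ry":0,"rz":0},{"claw":-1,"tx":0,"ty":0,"tz":0,"rx":0,"ry":0,"rz":0},{"claw":-1,"tx":0,"ty":0,"tz":0,"rx":0,"ry":0,"rz":0},{"claw":-1,"tx":0,"ty":0,"tz":0,"rx":0,"ry":0,"rz":0},{"claw":-1,"tx":0,"ty":0,"tz":0,"rx":0,"ry":0,"rz":0}]'
python3 - <<'E'
from h import *
plan((None,None,150),(497,32,None),(None,None,47))
t=snap('top');cv2.imwrite('pics/p.png',cv2.resize(t['image'][190:255,245:312,::-1],None,fx=7,fy=7,interpolation=cv2.INTER_CUBIC))
print(proj(t,[[509.5,19.5,20],[509.5,-40.5,20],[497,32,22]]))
E
```

```text
time_s: 23.65
eef_pos: [614.5, -290.9, 6.8]
eef_rot: [-0.0, 3.141, -0.001]
wrist_force: [-1.1, 0.3, 5.5]
finger_gap: 0.234
finger_force: 58.8
pos [ 614.5 -290.9    6.8] x-axis [-1.    -0.    -0.001] z [ 0.001 -0.001 -1.   ] F [-1.1  0.3  5.5] gap 0.234 t 23.6
[-4.00e-04 -3.00e-04 -5.73e-01] mm [  0.    0.  143.2]
[ 4.6980e-01  1.2918e+00 -1.1000e-03] mm [-117.5  322.9    0. ]
[3.00e-04 2.00e-04 4.12e-01] mm [   0.    0. -103.]
[[280.59069056 226.45091473]
 [300.87996967 226.75049117]
 [276.19183523 230.542997  ]]
```

View pics/p.png

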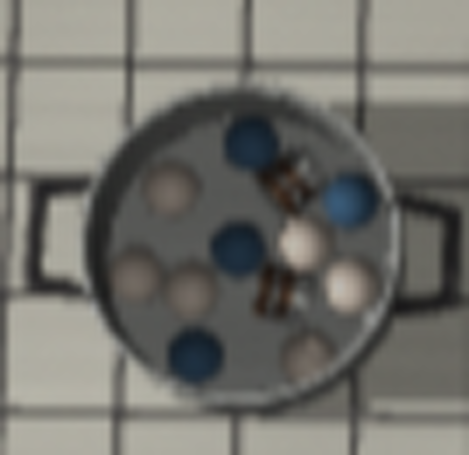

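The enlarged pot shows ten beads and two tipped nuts, at (290,185) and (278,290). The near side, around (255,345), is free, so nut C goes there.

```bash
python3 -m jog '[{"claw":-1,"tx":0,"ty":0,"tz":-0.08,"rx":0,"ry":0,"rz":0},{"claw":-1,"tx":0,"ty":0,"tz":-0.17,"rx":0,"ry":0,"rz":0},{"claw":-1,"tx":0,"ty":0,"tz":-0.17,"rx":0,"ry":0,"rz":0},{"claw":-1,"tx":0,"ty":0,"tz":-0.15,"rx":0,"ry":0,"rz":0},{"claw":-1,"tx":0.035,"ty":0.08,"tz":0,"rx":0,"ry":0,"rz":0},{"claw":-1,"tx":0.06,"ty":0.13,"tz":0,"rx":0,"ry":0,"rz":0},{"claw":-1,"tx":0.06,"ty":0.14,"tz":0,"rx":0,"ry":0,"rz":0},{"claw":-1,"tx":0.06,"ty":0.14,"tz":0,"rx":0,"ry":0,"rz":0},{"claw":-1,"tx":0.06,"ty":0.14,"tz":0,"rx":0,"ry":0,"rz":0},{"claw":-1,"tx":0.06,"ty":0.14,"tz":0,"rx":0,"ry":0,"rz":0},{"claw":-1,"tx":0.06,"ty":0.14,"tz":0,"rx":0,"ry":0,"rz":0},{"claw":-1,"tx":0.06,"ty":0.14,"tz":0,"rx":0,"ry":0,"rz":0},{"claw":-1,"tx":0.06,"ty":0.11,"tz":0,"rx":0,"ry":0,"rz":0},{"claw":-1,"tx":0.041,"ty":0.076,"tz":0,"rx":0,"ry":0,"rz":0},{"claw":-1,"tx":0,"ty":0,"tz":0,"rx":0,"ry":0,"rz":0},{"claw":-1,"tx":0,"ty":0,"tz":0,"rx":0,"ry":0,"rz":0},{"claw":-1,"tx":0,"ty":0,"tz":0.12,"rx":0,"ry":0,"rz":0},{"claw":-1,"tx":0,"ty":0,"tz":0.12,"rx":0,"ry":0,"rz":0},{"claw":-1,"tx":0,"ty":0,"tz":0,"rx":0,"ry":0,"rz":0},{"claw":-1,"tx":0,"ty":0,"tz":0,"rx":0,"ry":0,"rz":0}]'
python3 -m jog '[{"claw":-1,"tx":0,"ty":0,"tz":0.1,"rx":0,"ry":0,"rz":0},{"claw":-1,"tx":0,"ty":0,"tz":0.07,"rx":0,"ry":0,"rz":0},{"claw":-1,"tx":0,"ty":0,"tz":0.03,"rx":0,"ry":0,"rz":0},{"claw":-1,"tx":0,"ty":0,"tz":0,"rx":0,"ry":0,"rz":0},{"claw":-1,"tx":0,"ty":0,"tz":0,"rx":0,"ry":0,"rz":0}]'
```

```text
time_s: 25.7
eef_pos: [475.3, 17.6, 88.6]
eef_rot: [-0.001, -3.141, -0.0]
wrist_force: [0.4, -0.6, 0.1]
finger_gap: 0.231
finger_force: 58.8
time_s: 26.2
eef_pos: [476.4, 17.9, 40.0]
eef_rot: [-0.0, 3.139, -0.001]
wrist_force: [0.3, -0.2, -0.6]
finger_gap: 0.23
finger_force: 59.8
```

```bash
python3 -m jog '[{"claw":-0.25,"tx":0,"ty":0,"tz":0,"rx":0,"ry":0,"rz":0},{"claw":-0.25,"tx":0,"ty":0,"tz":0,"rx":0,"ry":0,"rz":0},{"claw":-0.25,"tx":0,"ty":0,"tz":0,"rx":0,"ry":0,"rz":0},{"claw":-0.25,"tx":0,"ty":0,"tz":-0.1,"rx":0,"ry":0,"rz":0},{"claw":-0.25,"tx":0,"ty":0,"tz":-0.17,"rx":0,"ry":0,"rz":0},{"claw":-0.25,"tx":0,"ty":0,"tz":-0.18,"rx":0,"ry":0,"rz":0},{"claw":-0.25,"tx":0,"ty":0,"tz":-0.15,"rx":0,"ry":0,"rz":0},{"claw":1,"tx":-0.08,"ty":0.04,"tz":0,"rx":0,"ry":0,"rz":0},{"claw":1,"tx":-0.14,"ty":0.07,"tz":0,"rx":0,"ry":0,"rz":0},{"claw":1,"tx":-0.14,"ty":0.07,"tz":0,"rx":0,"ry":0,"rz":0},{"claw":1,"tx":-0.14,"ty":0.07,"tz":0,"rx":0,"ry":0,"rz":0},{"claw":1,"tx":-0.14,"ty":0.07,"tz":0,"rx":0,"ry":0,"rz":0},{"claw":1,"tx":-0.09,"ty":0.05,"tz":0,"rx":0,"ry":0,"rz":0},{"claw":1,"tx":-0.048,"ty":0.03,"tz":0,"rx":0,"ry":0,"rz":0},{"claw":1,"tx":0,"ty":0,"tz":0,"rx":0,"ry":0,"rz":0},{"claw":1,"tx":0,"ty":0,"tz":0,"rx":0,"ry":0,"rz":0},{"claw":1,"tx":0,"ty":0,"tz":0,"rx":0,"ry":0,"rz":0},{"claw":1,"tx":0,"ty":0,"tz":0,"rx":0,"ry":0,"rz":0}]'
python3 - <<'E'
from h import *
plan((670.8,118,None),(None,None,121))
s=snap('scene');t=snap('top')
z=lambda c,x,y,w,h,k:cv2.resize(c['image'][y:y+h,x:x+w,::-1],None,fx=k,fy=k,interpolation=cv2.INTER_CUBIC)
cv2.imwrite('pics/r.png',np.vstack([z(s,305,140,150,85,4),z(t,215,140,150,60,4)[:, :600]]))
E
```

```text
time_s: 28.0
eef_pos: [669.0, 117.9, 188.7]
eef_rot: [-0.001, -3.141, 0.0]
wrist_force: [0.6, 0.5, -0.3]
finger_gap: 0.998
finger_force: 0.0
pos [669.  117.9 188.7] x-axis [-1.  0.  0.] z [-0. -0. -1.] F [ 0.6  0.5 -0.3] gap 0.998 t 28.0
[-0.0072  0.0004 -0.    ] mm [1.8 0.1 0. ]
[-1.000e-04  0.000e+00  2.708e-01] mm [  0.    0.  -67.7]
```

View pics/r.png

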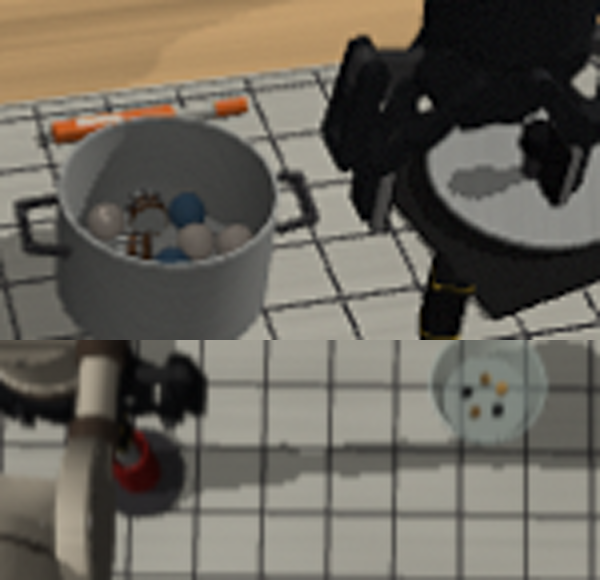

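All nuts are in the pot, and the gripper straddles the rod handle at (447,290). Descending to grip it.

```bash
python3 -m jog '[{"claw":1,"tx":-0.006,"ty":0,"tz":0.08,"rx":0,"ry":0,"rz":0},{"claw":1,"tx":0,"ty":0,"tz":0.12,"rx":0,"ry":0,"rz":0},{"claw":1,"tx":0,"ty":0,"tz":0.07,"rx":0,"ry":0,"rz":0},{"claw":1,"tx":0,"ty":0,"tz":0,"rx":0,"ry":0,"rz":0},{"claw":1,"tx":0,"ty":0,"tz":0,"rx":0,"ry":0,"rz":0},{"claw":-1,"tx":0,"ty":0,"tz":0,"rx":0,"ry":0,"rz":0},{"claw":-1,"tx":0,"ty":0,"tz":0,"rx":0,"ry":0,"rz":0},{"claw":-1,"tx":0,"ty":0,"tz":0,"rx":0,"ry":0,"rz":0},{"claw":-1,"tx":0,"ty":0,"tz":0,"rx":0,"ry":0,"rz":0},{"claw":-1,"tx":0,"ty":0,"tz":0,"rx":0,"ry":0,"rz":0},{"claw":-1,"tx":0,"ty":0,"tz":0,"rx":0,"ry":0,"rz":0},{"claw":-1,"tx":0,"ty":0,"tz":0,"rx":0,"ry":0,"rz":0},{"claw":-1,"tx":0,"ty":0,"tz":0,"rx":0,"ry":0,"rz":0},{"claw":-1,"tx":0,"ty":0,"tz":0,"rx":0,"ry":0,"rz":0},{"claw":-1,"tx":0,"ty":0,"tz":0,"rx":0,"ry":0,"rz":0}]'
python3 - <<'E'
from h import *
plan((None,None,215),(509.5,19.5,None))
s=snap('scene');t=snap('top')
z=lambda c,x,y,w,h,k:cv2.resize(c['image'][y:y+h,x:x+w,::-1],None,fx=k,fy=k,interpolation=cv2.INTER_CUBIC)
cv2.imwrite('pics/r2.png',z(s,350,170,110,100,5))
E
```

```text
time_s: 29.6
eef_pos: [671.6, 118.4, 121.8]
eef_rot: [-0.0, 3.14, 0.0]
wrist_force: [-0.8, 0.6, 5.5]
finger_gap: 0.266
finger_force: 58.9
pos [671.6 118.4 121.8] x-axis [-1.    -0.    -0.001] z [ 0.001  0.    -1.   ] F [-0.8  0.6  5.5] gap 0.266 t 29.6
[-0.0005  0.     -0.3727] mm [ 0.   0.  93.2]
[ 0.6485 -0.3955 -0.0009] mm [-162.1  -98.9    0. ]
```

View pics/r2.png

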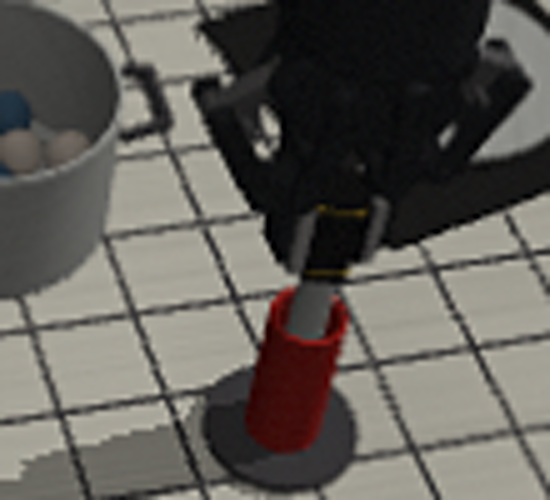

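The handle is gripped, but the gap of 0.266 is wider than its flats. One face of the handle points towards the scene camera, so the square is about 13° off. I'll open, turn and re-grip.

```bash
python3 -m jog '[{"claw":0.1,"tx":0,"ty":0,"tz":0,"rx":0,"ry":0,"rz":0},{"claw":0.1,"tx":0,"ty":0,"tz":0,"rx":0,"ry":0,"rz":0},{"claw":0.1,"tx":0,"ty":0,"tz":0,"rx":0,"ry":0,"rz":0},{"claw":0.1,"tx":0,"ty":0,"tz":0,"rx":0,"ry":0,"rz":1},{"claw":0.1,"tx":0,"ty":0,"tz":0,"rx":0,"ry":0,"rz":1},{"claw":0.1,"tx":0,"ty":0,"tz":0,"rx":0,"ry":0,"rz":1},{"claw":0.1,"tx":0,"ty":0,"tz":0,"rx":0,"ry":0,"rz":0},{"claw":-1,"tx":0,"ty":0,"tz":0,"rx":0,"ry":0,"rz":0},{"claw":-1,"tx":0,"ty":0,"tz":0,"rx":0,"ry":0,"rz":0},{"claw":-1,"tx":0,"ty":0,"tz":0,"rx":0,"ry":0,"rz":0},{"claw":-1,"tx":0,"ty":0,"tz":0,"rx":0,"ry":0,"rz":0},{"claw":-1,"tx":0,"ty":0,"tz":0,"rx":0,"ry":0,"rz":0},{"claw":-1,"tx":0,"ty":0,"tz":0,"rx":0,"ry":0,"rz":0},{"claw":-1,"tx":0,"ty":0,"tz":0,"rx":0,"ry":0,"rz":0}]'
```

```text
time_s: 31.1
eef_pos: [671.0, 118.4, 121.0]
eef_rot: [-0.376, -3.119, -0.0]
wrist_force: [0.9, -0.6, -0.1]
finger_gap: 0.226
finger_force: 58.5
```

Gap 0.226: the flats are seated now. Lifting straight up.

```bash
python3 -m jog '[{"claw":-1,"tx":0,"ty":0,"tz":-0.05,"rx":0,"ry":0,"rz":0},{"claw":-1,"tx":0,"ty":0,"tz":-0.08,"rx":0,"ry":0,"rz":0},{"claw":-1,"tx":0,"ty":0,"tz":-0.1,"rx":0,"ry":0,"rz":0},{"claw":-1,"tx":0,"ty":0,"tz":-0.1,"rx":0,"ry":0,"rz":0},{"claw":-1,"tx":0,"ty":0,"tz":-0.06,"rx":0,"ry":0,"rz":0},{"claw":-1,"tx":0,"ty":0,"tz":0,"rx":0,"ry":0,"rz":0},{"claw":-1,"tx":0,"ty":0,"tz":0,"rx":0,"ry":0,"rz":0},{"claw":-1,"tx":0,"ty":0,"tz":0,"rx":0,"ry":0,"rz":0}]'
python3 - <<'E'
from h import *
plan((509.5,19.5,None))
s=snap('scene');t=snap('top')
z=lambda c,x,y,w,h,k:cv2.resize(c['image'][y:y+h,x:x+w,::-1],None,fx=k,fy=k,interpolation=cv2.INTER_CUBIC)
cv2.imwrite('pics/r3.png',np.hstack([z(s,375,150,80,120,4),z(t,245,190,67,68,7)]))
# expected axis if rod parallel to the tool: tip & grip projections
p=np.array(state()['eef_pos']); g=p+[0,0,19]
print('exp handle/tip scene',proj(s,[g,g-[0,0,24],g-[0,0,128]])-[375,150], proj(t,[[509.5,19.5,14]])-[245,190])
E
```

```text
time_s: 31.9
eef_pos: [670.1, 118.4, 216.5]
eef_rot: [-0.375, -3.116, 0.001]
wrist_force: [0.3, 0.5, -0.9]
finger_gap: 0.225
finger_force: 58.5
pos [670.1 118.4 216.5] x-axis [-0.971  0.237  0.003] z [-0.003 -0.    -1.   ] F [ 0.3  0.5 -0.9] gap 0.225 t 31.9
[ 0.53   -0.5367  0.0022] mm [-160.6  -98.9    0. ]Traceback (most recent call last):
  File "<stdin>", line 5, in <module>
    return _nx.concatenate(arrs, 1, dtype=dtype, casting=casting)
           ~~~~~~~~~~~~~~~^^^^^^^^^^^^^^^^^^^^^^^^^^^^^^^^^^^^^^^
ValueError: all the input array dimensions except for the concatenation axis must match exactly, but along dimension 0, the array at index 0 has size 480 and the array at index 1 has size 476
```

```bash
python3 - <<'E'
from h import *
s=snap('scene');t=snap('top')
z=lambda c,x,y,w,h,k:cv2.resize(c['image'][y:y+h,x:x+w,::-1],None,fx=k,fy=k,interpolation=cv2.INTER_CUBIC)
cv2.imwrite('pics/r3.png',np.hstack([z(s,375,150,80,119,4),z(t,245,190,67,68,7)]))
p=np.array(state()['eef_pos']); g=p+[0,0,19]
print('exp handle/tip scene',(proj(s,[g,g-[0,0,24],g-[0,0,128]])-[375,150])*4, (proj(t,[[509.5,19.5,14]])-[245,190])*7+[320,0])
E
```

```text
exp handle/tip scene [[198.89631618 113.41650883]
 [189.65700119 150.79395177]
 [153.22429538 296.54386855]] [[570.07469678 256.61747373]]
```

View pics/r3.png

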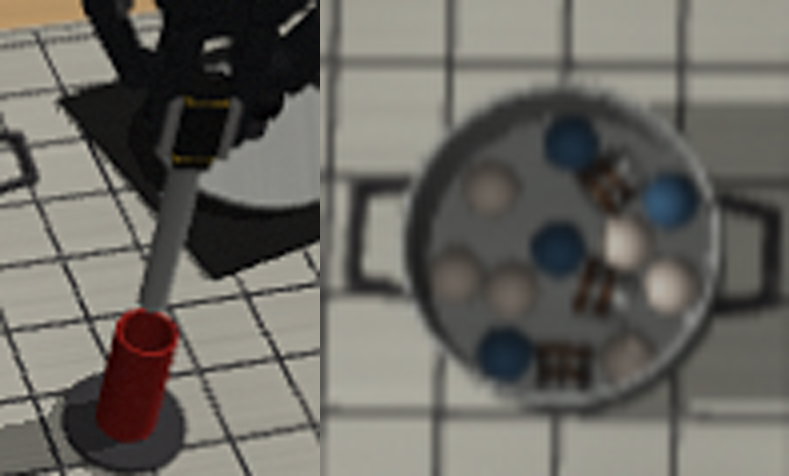

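The rod hangs parallel to the tool. Its foot stood at z=12 with the TCP at 121, so the tip sits about 109 mm below the TCP. In the pot there is a free spot at crop (536,180), roughly world (542,34). Next I'll work out the entry and circle steps.

```bash
python3 - <<'E'
from h import *
plan((542,34,None),(None,None,150),(None,None,124),(550.6,37.7,None))
R=Rn.from_rotvec(state()['eef_rot']).as_matrix();a=np.arange(41)*np.radians(9)+np.radians(23.9)
P=np.c_[45*np.cos(a),45*np.sin(a),0*a]@R/250
print(np.diff(P[:,:2].round(3),axis=0).round(3).tolist())
E
```

```text
pos [670.5 118.4 217.2] x-axis [-0.971  0.238  0.002] z [-0.002 -0.    -1.   ] F [-0.6  0.9 -1.9] gap 0.224 t 32.1
[ 0.4193 -0.4499  0.0011] mm [-128.5  -84.4    0. ]
[-5.00e-04  1.00e-04  2.69e-01] mm [  0.    0.  -67.2]
[-2.00e-04  1.00e-04  1.04e-01] mm [  0.   0. -26.]
[-0.0299  0.0225 -0.0001] mm [8.6 3.7 0. ]
[[0.019, 0.021], [0.022, 0.018], [0.025, 0.014], [0.026, 0.01], [0.028, 0.006], [0.028, 0.001], [0.028, -0.003], [0.028, -0.007], [0.025, -0.012], [0.024, -0.015], [0.021, -0.019], [0.018, -0.022], [0.014, -0.025], [0.01, -0.026], [0.006, -0.028], [0.001, -0.028], [-0.003, -0.028], [-0.007, -0.028], [-0.012, -0.025], [-0.015, -0.024], [-0.019, -0.021], [-0.022, -0.018], [-0.025, -0.014], [-0.026, -0.01], [-0.028, -0.006], [-0.028, -0.001], [-0.028, 0.003], [-0.028, 0.007], [-0.025, 0.012], [-0.024, 0.015], [-0.021, 0.019], [-0.018, 0.022], [-0.014, 0.025], [-0.01, 0.026], [-0.006, 0.028], [-0.001, 0.028], [0.003, 0.028], [0.007, 0.028], [0.012, 0.025], [0.015, 0.024]]
```

```bash
python3 -m jog '[{"claw":-1,"tx":0.04,"ty":-0.04,"tz":0,"rx":0,"ry":0,"rz":0},{"claw":-1,"tx":0.08,"ty":-0.09,"tz":0,"rx":0,"ry":0,"rz":0},{"claw":-1,"tx":0.09,"ty":-0.1,"tz":0,"rx":0,"ry":0,"rz":0},{"claw":-1,"tx":0.09,"ty":-0.1,"tz":0,"rx":0,"ry":0,"rz":0},{"claw":-1,"tx":0.08,"ty":-0.08,"tz":0,"rx":0,"ry":0,"rz":0},{"claw":-1,"tx":0.04,"ty":-0.04,"tz":0,"rx":0,"ry":0,"rz":0},{"claw":-1,"tx":0,"ty":0,"tz":0,"rx":0,"ry":0,"rz":0},{"claw":-1,"tx":0,"ty":0,"tz":0,"rx":0,"ry":0,"rz":0},{"claw":-1,"tx":0,"ty":0,"tz":0.06,"rx":0,"ry":0,"rz":0},{"claw":-1,"tx":0,"ty":0,"tz":0.08,"rx":0,"ry":0,"rz":0},{"claw":-1,"tx":0,"ty":0,"tz":0.07,"rx":0,"ry":0,"rz":0},{"claw":-1,"tx":0,"ty":0,"tz":0.04,"rx":0,"ry":0,"rz":0},{"claw":-1,"tx":0,"ty":0,"tz":0,"rx":0,"ry":0,"rz":0},{"claw":-1,"tx":0,"ty":0,"tz":0,"rx":0,"ry":0,"rz":0}]'
python3 -c "
from h import *
plan((542,34,None),(None,None,124))"
```

```text
time_s: 33.5
eef_pos: [542.7, 34.2, 156.1]
eef_rot: [0.375, 3.119, 0.0]
wrist_force: [-0.8, -0.7, -0.8]
finger_gap: 0.224
finger_force: 58.8
pos [542.7  34.2 156.1] x-axis [-0.971  0.237 -0.   ] z [ 0.  0. -1.] F [-0.8 -0.7 -0.8] gap 0.224 t 33.5
[ 0.0027 -0.0014 -0.    ] mm [-0.7 -0.2  0. ]
[ 0.     -0.      0.1284] mm [  0.    0.  -32.1]
```

```bash
python3 -m jog '[{"claw":-1,"tx":0,"ty":0,"tz":0.02,"rx":0,"ry":0,"rz":0},{"claw":-1,"tx":0,"ty":0,"tz":0.02,"rx":0,"ry":0,"rz":0},{"claw":-1,"tx":0,"ty":0,"tz":0.02,"rx":0,"ry":0,"rz":0},{"claw":-1,"tx":0,"ty":0,"tz":0.02,"rx":0,"ry":0,"rz":0},{"claw":-1,"tx":0,"ty":0,"tz":0,"rx":0,"ry":0,"rz":0},{"claw":-1,"tx":0,"ty":0,"tz":0,"rx":0,"ry":0,"rz":0}]'; python3 -m jog '[{"claw":-1,"tx":0,"ty":0,"tz":0.02,"rx":0,"ry":0,"rz":0},{"claw":-1,"tx":0,"ty":0,"tz":0.02,"rx":0,"ry":0,"rz":0},{"claw":-1,"tx":0,"ty":0,"tz":0,"rx":0,"ry":0,"rz":0},{"claw":-1,"tx":0,"ty":0,"tz":0,"rx":0,"ry":0,"rz":0}]'
```

```text
time_s: 34.1
eef_pos: [542.3, 34.0, 135.9]
eef_rot: [-0.376, -3.119, -0.0]
wrist_force: [0.4, -1.0, -1.1]
finger_gap: 0.226
finger_force: 58.8
time_s: 34.5
eef_pos: [542.2, 34.1, 125.8]
eef_rot: [-0.376, -3.118, -0.0]
wrist_force: [0.1, -0.7, 0.5]
finger_gap: 0.227
finger_force: 58.8
```

```bash
python3 -m jog '[{"claw":-1,"tx":-0.015,"ty":0.011,"tz":0.004,"rx":0,"ry":0,"rz":0},{"claw":-1,"tx":-0.015,"ty":0.011,"tz":0.004,"rx":0,"ry":0,"rz":0},{"claw":-1,"tx":0,"ty":0,"tz":0,"rx":0,"ry":0,"rz":0},{"claw":-1,"tx":0.019,"ty":0.021,"tz":0,"rx":0,"ry":0,"rz":0},{"claw":-1,"tx":0.022,"ty":0.018,"tz":0,"rx":0,"ry":0,"rz":0},{"claw":-1,"tx":0.025,"ty":0.014,"tz":0,"rx":0,"ry":0,"rz":0},{"claw":-1,"tx":0.026,"ty":0.01,"tz":0,"rx":0,"ry":0,"rz":0},{"claw":-1,"tx":0.028,"ty":0.006,"tz":0,"rx":0,"ry":0,"rz":0},{"claw":-1,"tx":0.028,"ty":0.001,"tz":0,"rx":0,"ry":0,"rz":0},{"claw":-1,"tx":0.028,"ty":-0.003,"tz":0,"rx":0,"ry":0,"rz":0},{"claw":-1,"tx":0.028,"ty":-0.007,"tz":0,"rx":0,"ry":0,"rz":0},{"claw":-1,"tx":0.025,"ty":-0.012,"tz":0,"rx":0,"ry":0,"rz":0},{"claw":-1,"tx":0.024,"ty":-0.015,"tz":0,"rx":0,"ry":0,"rz":0}]'
python3 -c "
from h import *
p=state()['eef_pos'][:2]-np.array([509.5,19.5]);print(np.hypot(*p),np.degrees(np.arctan2(p[1],p[0])))"
```

```text
time_s: 35.8
eef_pos: [490.9, 60.5, 124.0]
eef_rot: [0.376, 3.119, 0.0]
wrist_force: [0.3, 0.2, -0.9]
finger_gap: 0.228
finger_force: 58.8
45.025859358707166 114.44556692285865
```

Quarter circle done: radius 45 mm, forces small. Continuing.

```bash
python3 -m jog '[{"claw":-1,"tx":0.021,"ty":-0.019,"tz":0,"rx":0,"ry":0,"rz":0},{"claw":-1,"tx":0.018,"ty":-0.022,"tz":0,"rx":0,"ry":0,"rz":0},{"claw":-1,"tx":0.014,"ty":-0.025,"tz":0,"rx":0,"ry":0,"rz":0},{"claw":-1,"tx":0.01,"ty":-0.026,"tz":0,"rx":0,"ry":0,"rz":0},{"claw":-1,"tx":0.006,"ty":-0.028,"tz":0,"rx":0,"ry":0,"rz":0},{"claw":-1,"tx":0.001,"ty":-0.028,"tz":0,"rx":0,"ry":0,"rz":0},{"claw":-1,"tx":-0.003,"ty":-0.028,"tz":0,"rx":0,"ry":0,"rz":0},{"claw":-1,"tx":-0.007,"ty":-0.028,"tz":0,"rx":0,"ry":0,"rz":0},{"claw":-1,"tx":-0.012,"ty":-0.025,"tz":0,"rx":0,"ry":0,"rz":0},{"claw":-1,"tx":-0.015,"ty":-0.024,"tz":0,"rx":0,"ry":0,"rz":0},{"claw":-1,"tx":-0.019,"ty":-0.021,"tz":0,"rx":0,"ry":0,"rz":0},{"claw":-1,"tx":-0.022,"ty":-0.018,"tz":0,"rx":0,"ry":0,"rz":0},{"claw":-1,"tx":-0.025,"ty":-0.014,"tz":0,"rx":0,"ry":0,"rz":0},{"claw":-1,"tx":-0.026,"ty":-0.01,"tz":0,"rx":0,"ry":0,"rz":0},{"claw":-1,"tx":-0.028,"ty":-0.006,"tz":0,"rx":0,"ry":0,"rz":0},{"claw":-1,"tx":-0.028,"ty":-0.001,"tz":0,"rx":0,"ry":0,"rz":0},{"claw":-1,"tx":-0.028,"ty":0.003,"tz":0,"rx":0,"ry":0,"rz":0},{"claw":-1,"tx":-0.028,"ty":0.007,"tz":0,"rx":0,"ry":0,"rz":0},{"claw":-1,"tx":-0.025,"ty":0.012,"tz":0,"rx":0,"ry":0,"rz":0},{"claw":-1,"tx":-0.024,"ty":0.015,"tz":0,"rx":0,"ry":0,"rz":0}]'
```

```text
time_s: 37.8
eef_pos: [528.6, -21.8, 124.1]
eef_rot: [0.376, 3.119, -0.0]
wrist_force: [-1.8, -1.2, -1.2]
finger_gap: 0.229
finger_force: 58.9
```

```bash
python3 -m jog '[{"claw":-1,"tx":-0.021,"ty":0.019,"tz":0,"rx":0,"ry":0,"rz":0},{"claw":-1,"tx":-0.018,"ty":0.022,"tz":0,"rx":0,"ry":0,"rz":0},{"claw":-1,"tx":-0.014,"ty":0.025,"tz":0,"rx":0,"ry":0,"rz":0},{"claw":-1,"tx":-0.01,"ty":0.026,"tz":0,"rx":0,"ry":0,"rz":0},{"claw":-1,"tx":-0.006,"ty":0.028,"tz":0,"rx":0,"ry":0,"rz":0},{"claw":-1,"tx":-0.001,"ty":0.028,"tz":0,"rx":0,"ry":0,"rz":0},{"claw":-1,"tx":0.003,"ty":0.028,"tz":0,"rx":0,"ry":0,"rz":0},{"claw":-1,"tx":0.007,"ty":0.028,"tz":0,"rx":0,"ry":0,"rz":0},{"claw":-1,"tx":0.012,"ty":0.025,"tz":0,"rx":0,"ry":0,"rz":0},{"claw":-1,"tx":0.015,"ty":0.024,"tz":0,"rx":0,"ry":0,"rz":0},{"claw":-1,"tx":0.019,"ty":0.021,"tz":0,"rx":0,"ry":0,"rz":0},{"claw":-1,"tx":0.022,"ty":0.018,"tz":0,"rx":0,"ry":0,"rz":0},{"claw":-1,"tx":0.025,"ty":0.014,"tz":0,"rx":0,"ry":0,"rz":0},{"claw":-1,"tx":0.026,"ty":0.01,"tz":0,"rx":0,"ry":0,"rz":0},{"claw":-1,"tx":0.028,"ty":0.006,"tz":0,"rx":0,"ry":0,"rz":0},{"claw":-1,"tx":0.028,"ty":0.001,"tz":0,"rx":0,"ry":0,"rz":0},{"claw":-1,"tx":0.028,"ty":-0.003,"tz":0,"rx":0,"ry":0,"rz":0},{"claw":-1,"tx":0.028,"ty":-0.007,"tz":0,"rx":0,"ry":0,"rz":0},{"claw":-1,"tx":0.025,"ty":-0.012,"tz":0,"rx":0,"ry":0,"rz":0},{"claw":-1,"tx":0.024,"ty":-0.015,"tz":0,"rx":0,"ry":0,"rz":0}]'
python3 -m jog '[{"claw":-1,"tx":0.021,"ty":-0.019,"tz":0,"rx":0,"ry":0,"rz":0},{"claw":-1,"tx":0.018,"ty":-0.022,"tz":0,"rx":0,"ry":0,"rz":0},{"claw":-1,"tx":0.014,"ty":-0.025,"tz":0,"rx":0,"ry":0,"rz":0},{"claw":-1,"tx":0.01,"ty":-0.026,"tz":0,"rx":0,"ry":0,"rz":0},{"claw":-1,"tx":0.006,"ty":-0.028,"tz":0,"rx":0,"ry":0,"rz":0},{"claw":-1,"tx":0.001,"ty":-0.028,"tz":0,"rx":0,"ry":0,"rz":0},{"claw":-1,"tx":-0.003,"ty":-0.028,"tz":0,"rx":0,"ry":0,"rz":0},{"claw":-1,"tx":-0.007,"ty":-0.028,"tz":0,"rx":0,"ry":0,"rz":0},{"claw":-1,"tx":-0.012,"ty":-0.025,"tz":0,"rx":0,"ry":0,"rz":0},{"claw":-1,"tx":-0.015,"ty":-0.024,"tz":0,"rx":0,"ry":0,"rz":0},{"claw":-1,"tx":-0.019,"ty":-0.021,"tz":0,"rx":0,"ry":0,"rz":0},{"claw":-1,"tx":-0.022,"ty":-0.018,"tz":0,"rx":0,"ry":0,"rz":0},{"claw":-1,"tx":-0.025,"ty":-0.014,"tz":0,"rx":0,"ry":0,"rz":0},{"claw":-1,"tx":-0.026,"ty":-0.01,"tz":0,"rx":0,"ry":0,"rz":0},{"claw":-1,"tx":-0.028,"ty":-0.006,"tz":0,"rx":0,"ry":0,"rz":0},{"claw":-1,"tx":-0.028,"ty":-0.001,"tz":0,"rx":0,"ry":0,"rz":0},{"claw":-1,"tx":-0.028,"ty":0.003,"tz":0,"rx":0,"ry":0,"rz":0},{"claw":-1,"tx":-0.028,"ty":0.007,"tz":0,"rx":0,"ry":0,"rz":0},{"claw":-1,"tx":-0.025,"ty":0.012,"tz":0,"rx":0,"ry":0,"rz":0},{"claw":-1,"tx":-0.024,"ty":0.015,"tz":0,"rx":0,"ry":0,"rz":0}]'
python3 - <<'E'
from h import *
s=snap('scene');z=lambda c,x,y,w,h,k:cv2.resize(c['image'][y:y+h,x:x+w,::-1],None,fx=k,fy=k,interpolation=cv2.INTER_CUBIC)
cv2.imwrite('pics/st.png',z(s,300,100,120,130,4))
p=np.array(state()['eef_pos']);print((proj(s,[p+[0,0,-5],p-[0,0,30]])-[300,100])*4)
E
```

```text
time_s: 39.8
eef_pos: [490.6, 60.6, 124.0]
eef_rot: [-0.376, -3.118, -0.0]
wrist_force: [1.1, -0.2, -1.6]
finger_gap: 0.228
finger_force: 58.9
time_s: 41.8
eef_pos: [528.7, -21.8, 124.1]
eef_rot: [0.376, 3.119, -0.001]
wrist_force: [-2.1, -0.5, -1.8]
finger_gap: 0.224
finger_force: 59.0
[[130.36653968 333.33046538]
 [128.81994697 365.67260308]]
```

View pics/st.png

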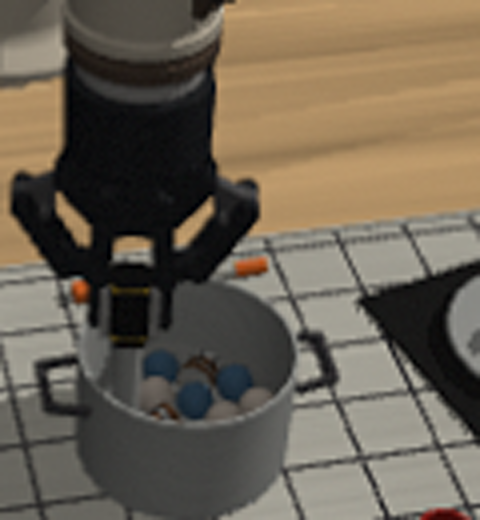

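The rod is still upright in the grip (handle at crop (130,315)) and the beads and nuts are being swept along. That's 1.75 circles; doing two more.

```bash
python3 -m jog '[{"claw":-1,"tx":-0.021,"ty":0.019,"tz":0,"rx":0,"ry":0,"rz":0},{"claw":-1,"tx":-0.018,"ty":0.022,"tz":0,"rx":0,"ry":0,"rz":0},{"claw":-1,"tx":-0.014,"ty":0.025,"tz":0,"rx":0,"ry":0,"rz":0},{"claw":-1,"tx":-0.01,"ty":0.026,"tz":0,"rx":0,"ry":0,"rz":0},{"claw":-1,"tx":-0.006,"ty":0.028,"tz":0,"rx":0,"ry":0,"rz":0},{"claw":-1,"tx":-0.001,"ty":0.028,"tz":0,"rx":0,"ry":0,"rz":0},{"claw":-1,"tx":0.003,"ty":0.028,"tz":0,"rx":0,"ry":0,"rz":0},{"claw":-1,"tx":0.007,"ty":0.028,"tz":0,"rx":0,"ry":0,"rz":0},{"claw":-1,"tx":0.012,"ty":0.025,"tz":0,"rx":0,"ry":0,"rz":0},{"claw":-1,"tx":0.015,"ty":0.024,"tz":0,"rx":0,"ry":0,"rz":0},{"claw":-1,"tx":0.019,"ty":0.021,"tz":0,"rx":0,"ry":0,"rz":0},{"claw":-1,"tx":0.022,"ty":0.018,"tz":0,"rx":0,"ry":0,"rz":0},{"claw":-1,"tx":0.025,"ty":0.014,"tz":0,"rx":0,"ry":0,"rz":0},{"claw":-1,"tx":0.026,"ty":0.01,"tz":0,"rx":0,"ry":0,"rz":0},{"claw":-1,"tx":0.028,"ty":0.006,"tz":0,"rx":0,"ry":0,"rz":0},{"claw":-1,"tx":0.028,"ty":0.001,"tz":0,"rx":0,"ry":0,"rz":0},{"claw":-1,"tx":0.028,"ty":-0.003,"tz":0,"rx":0,"ry":0,"rz":0},{"claw":-1,"tx":0.028,"ty":-0.007,"tz":0,"rx":0,"ry":0,"rz":0},{"claw":-1,"tx":0.025,"ty":-0.012,"tz":0,"rx":0,"ry":0,"rz":0},{"claw":-1,"tx":0.024,"ty":-0.015,"tz":0,"rx":0,"ry":0,"rz":0}]'
python3 -m jog '[{"claw":-1,"tx":0.021,"ty":-0.019,"tz":0,"rx":0,"ry":0,"rz":0},{"claw":-1,"tx":0.018,"ty":-0.022,"tz":0,"rx":0,"ry":0,"rz":0},{"claw":-1,"tx":0.014,"ty":-0.025,"tz":0,"rx":0,"ry":0,"rz":0},{"claw":-1,"tx":0.01,"ty":-0.026,"tz":0,"rx":0,"ry":0,"rz":0},{"claw":-1,"tx":0.006,"ty":-0.028,"tz":0,"rx":0,"ry":0,"rz":0},{"claw":-1,"tx":0.001,"ty":-0.028,"tz":0,"rx":0,"ry":0,"rz":0},{"claw":-1,"tx":-0.003,"ty":-0.028,"tz":0,"rx":0,"ry":0,"rz":0},{"claw":-1,"tx":-0.007,"ty":-0.028,"tz":0,"rx":0,"ry":0,"rz":0},{"claw":-1,"tx":-0.012,"ty":-0.025,"tz":0,"rx":0,"ry":0,"rz":0},{"claw":-1,"tx":-0.015,"ty":-0.024,"tz":0,"rx":0,"ry":0,"rz":0},{"claw":-1,"tx":-0.019,"ty":-0.021,"tz":0,"rx":0,"ry":0,"rz":0},{"claw":-1,"tx":-0.022,"ty":-0.018,"tz":0,"rx":0,"ry":0,"rz":0},{"claw":-1,"tx":-0.025,"ty":-0.014,"tz":0,"rx":0,"ry":0,"rz":0},{"claw":-1,"tx":-0.026,"ty":-0.01,"tz":0,"rx":0,"ry":0,"rz":0},{"claw":-1,"tx":-0.028,"ty":-0.006,"tz":0,"rx":0,"ry":0,"rz":0},{"claw":-1,"tx":-0.028,"ty":-0.001,"tz":0,"rx":0,"ry":0,"rz":0},{"claw":-1,"tx":-0.028,"ty":0.003,"tz":0,"rx":0,"ry":0,"rz":0},{"claw":-1,"tx":-0.028,"ty":0.007,"tz":0,"rx":0,"ry":0,"rz":0},{"claw":-1,"tx":-0.025,"ty":0.012,"tz":0,"rx":0,"ry":0,"rz":0},{"claw":-1,"tx":-0.024,"ty":0.015,"tz":0,"rx":0,"ry":0,"rz":0}]'
python3 -m jog '[{"claw":-1,"tx":-0.021,"ty":0.019,"tz":0,"rx":0,"ry":0,"rz":0},{"claw":-1,"tx":-0.018,"ty":0.022,"tz":0,"rx":0,"ry":0,"rz":0},{"claw":-1,"tx":-0.014,"ty":0.025,"tz":0,"rx":0,"ry":0,"rz":0},{"claw":-1,"tx":-0.01,"ty":0.026,"tz":0,"rx":0,"ry":0,"rz":0},{"claw":-1,"tx":-0.006,"ty":0.028,"tz":0,"rx":0,"ry":0,"rz":0},{"claw":-1,"tx":-0.001,"ty":0.028,"tz":0,"rx":0,"ry":0,"rz":0},{"claw":-1,"tx":0.003,"ty":0.028,"tz":0,"rx":0,"ry":0,"rz":0},{"claw":-1,"tx":0.007,"ty":0.028,"tz":0,"rx":0,"ry":0,"rz":0},{"claw":-1,"tx":0.012,"ty":0.025,"tz":0,"rx":0,"ry":0,"rz":0},{"claw":-1,"tx":0.015,"ty":0.024,"tz":0,"rx":0,"ry":0,"rz":0},{"claw":-1,"tx":0.019,"ty":0.021,"tz":0,"rx":0,"ry":0,"rz":0},{"claw":-1,"tx":0.022,"ty":0.018,"tz":0,"rx":0,"ry":0,"rz":0},{"claw":-1,"tx":0.025,"ty":0.014,"tz":0,"rx":0,"ry":0,"rz":0},{"claw":-1,"tx":0.026,"ty":0.01,"tz":0,"rx":0,"ry":0,"rz":0},{"claw":-1,"tx":0.028,"ty":0.006,"tz":0,"rx":0,"ry":0,"rz":0},{"claw":-1,"tx":0.028,"ty":0.001,"tz":0,"rx":0,"ry":0,"rz":0},{"claw":-1,"tx":0.028,"ty":-0.003,"tz":0,"rx":0,"ry":0,"rz":0},{"claw":-1,"tx":0.028,"ty":-0.007,"tz":0,"rx":0,"ry":0,"rz":0},{"claw":-1,"tx":0.025,"ty":-0.012,"tz":0,"rx":0,"ry":0,"rz":0},{"claw":-1,"tx":0.024,"ty":-0.015,"tz":0,"rx":0,"ry":0,"rz":0}]'
python3 -m jog '[{"claw":-1,"tx":0.021,"ty":-0.019,"tz":0,"rx":0,"ry":0,"rz":0},{"claw":-1,"tx":0.018,"ty":-0.022,"tz":0,"rx":0,"ry":0,"rz":0},{"claw":-1,"tx":0.014,"ty":-0.025,"tz":0,"rx":0,"ry":0,"rz":0},{"claw":-1,"tx":0.01,"ty":-0.026,"tz":0,"rx":0,"ry":0,"rz":0},{"claw":-1,"tx":0.006,"ty":-0.028,"tz":0,"rx":0,"ry":0,"rz":0},{"claw":-1,"tx":0.001,"ty":-0.028,"tz":0,"rx":0,"ry":0,"rz":0},{"claw":-1,"tx":-0.003,"ty":-0.028,"tz":0,"rx":0,"ry":0,"rz":0},{"claw":-1,"tx":-0.007,"ty":-0.028,"tz":0,"rx":0,"ry":0,"rz":0},{"claw":-1,"tx":-0.012,"ty":-0.025,"tz":0,"rx":0,"ry":0,"rz":0},{"claw":-1,"tx":-0.015,"ty":-0.024,"tz":0,"rx":0,"ry":0,"rz":0},{"claw":-1,"tx":-0.019,"ty":-0.021,"tz":0,"rx":0,"ry":0,"rz":0},{"claw":-1,"tx":-0.022,"ty":-0.018,"tz":0,"rx":0,"ry":0,"rz":0},{"claw":-1,"tx":-0.025,"ty":-0.014,"tz":0,"rx":0,"ry":0,"rz":0},{"claw":-1,"tx":-0.026,"ty":-0.01,"tz":0,"rx":0,"ry":0,"rz":0},{"claw":-1,"tx":-0.028,"ty":-0.006,"tz":0,"rx":0,"ry":0,"rz":0},{"claw":-1,"tx":-0.028,"ty":-0.001,"tz":0,"rx":0,"ry":0,"rz":0},{"claw":-1,"tx":-0.028,"ty":0.003,"tz":0,"rx":0,"ry":0,"rz":0},{"claw":-1,"tx":-0.028,"ty":0.007,"tz":0,"rx":0,"ry":0,"rz":0},{"claw":-1,"tx":-0.025,"ty":0.012,"tz":0,"rx":0,"ry":0,"rz":0},{"claw":-1,"tx":-0.024,"ty":0.015,"tz":0,"rx":0,"ry":0,"rz":0}]'
```

```text
time_s: 43.85
eef_pos: [490.9, 60.6, 124.1]
eef_rot: [-0.376, -3.119, -0.0]
wrist_force: [1.4, -0.2, -1.3]
finger_gap: 0.225
finger_force: 59.0
time_s: 45.85
eef_pos: [528.7, -21.8, 124.2]
eef_rot: [0.376, 3.119, -0.0]
wrist_force: [-1.4, 0.5, -1.4]
finger_gap: 0.224
finger_force: 59.1
time_s: 47.85
eef_pos: [490.7, 60.6, 124.0]
eef_rot: [-0.376, -3.118, -0.0]
wrist_force: [1.6, 0.2, -1.6]
finger_gap: 0.226
finger_force: 59.1
time_s: 49.85
eef_pos: [528.6, -21.9, 124.1]
eef_rot: [0.376, 3.119, -0.001]
wrist_force: [-1.9, -0.1, -1.0]
finger_gap: 0.226
finger_force: 59.1
```

```bash
python3 -m jog '[{"claw":-1,"tx":0.01,"ty":0,"tz":-0.03,"rx":0,"ry":0,"rz":0},{"claw":-1,"tx":0,"ty":0,"tz":-0.07,"rx":0,"ry":0,"rz":0},{"claw":-1,"tx":0,"ty":0,"tz":-0.1,"rx":0,"ry":0,"rz":0},{"claw":-1,"tx":0,"ty":0,"tz":-0.1,"rx":0,"ry":0,"rz":0},{"claw":-1,"tx":0,"ty":0,"tz":-0.08,"rx":0,"ry":0,"rz":0},{"claw":-1,"tx":0,"ty":0,"tz":0,"rx":0,"ry":0,"rz":0},{"claw":-1,"tx":0,"ty":0,"tz":0,"rx":0,"ry":0,"rz":0},{"claw":-1,"tx":0,"ty":0,"tz":0,"rx":0,"ry":0,"rz":0}]'
python3 -c "
from h import *
plan((671,118.4,None))"
```

```text
time_s: 50.65
eef_pos: [524.6, -21.0, 217.6]
eef_rot: [-0.375, -3.117, -0.001]
wrist_force: [0.0, -0.4, -1.3]
finger_gap: 0.226
finger_force: 59.1
pos [524.6 -21.  217.6] x-axis [-0.971  0.237  0.002] z [-0.002  0.001 -1.   ] F [ 0.  -0.4 -1.3] gap 0.226 t 50.6
[-0.4365  0.6806 -0.001 ] mm [146.4 139.4   0. ]
```

```bash
python3 -m jog '[{"claw":-1,"tx":-0.03,"ty":0.05,"tz":0,"rx":0,"ry":0,"rz":0},{"claw":-1,"tx":-0.06,"ty":0.09,"tz":0,"rx":0,"ry":0,"rz":0},{"claw":-1,"tx":-0.07,"ty":0.1,"tz":0,"rx":0,"ry":0,"rz":0},{"claw":-1,"tx":-0.07,"ty":0.11,"tz":0,"rx":0,"ry":0,"rz":0},{"claw":-1,"tx":-0.07,"ty":0.11,"tz":0,"rx":0,"ry":0,"rz":0},{"claw":-1,"tx":-0.06,"ty":0.1,"tz":0,"rx":0,"ry":0,"rz":0},{"claw":-1,"tx":-0.047,"ty":0.08,"tz":0,"rx":0,"ry":0,"rz":0},{"claw":-1,"tx":-0.03,"ty":0.04,"tz":0,"rx":0,"ry":0,"rz":0},{"claw":-1,"tx":0,"ty":0,"tz":0,"rx":0,"ry":0,"rz":0},{"claw":-1,"tx":0,"ty":0,"tz":0,"rx":0,"ry":0,"rz":0},{"claw":-1,"tx":0,"ty":0,"tz":0,"rx":0,"ry":0,"rz":0},{"claw":-1,"tx":0,"ty":0,"tz":0,"rx":0,"ry":0,"rz":0}]'
python3 - <<'E'
from h import *
plan((671,118.4,None),(None,None,122))
s=snap('scene')
# rod steel tip versus tube in scene: compare with the r3 picture numerically
S=s['image'].astype(int);r=cv2.imread('pics/r3.png')[:476,:320]
n=cv2.resize(s['image'][150:269,375:455,::-1],None,fx=4,fy=4,interpolation=cv2.INTER_CUBIC)
d=np.abs(n.astype(int)-r).max(2);ys,xs=np.nonzero(d[90:330,120:260]>40);print(len(xs),d[90:330,120:260].mean(),d[200:330].mean())
E
```

```text
time_s: 51.85
eef_pos: [671.6, 117.4, 219.0]
eef_rot: [-0.377, -3.119, 0.0]
wrist_force: [0.4, -1.1, -0.6]
finger_gap: 0.228
finger_force: 59.0
pos [671.6 117.4 219. ] x-axis [-0.971  0.238  0.   ] z [-0. -0. -1.] F [ 0.4 -1.1 -0.6] gap 0.228 t 51.9
[0.0033 0.0032 0.    ] mm [-0.6  1.   0. ]
[-1.00e-04  0.00e+00  3.88e-01] mm [  0.   0. -97.]
31 2.516607142857143 1.2055288461538463
```

The rod sits in the grip as it did at pickup, since the image matches. Lowering it into the holder.

```bash
python3 -m jog '[{"claw":-1,"tx":0.002,"ty":0.003,"tz":0.04,"rx":0,"ry":0,"rz":0},{"claw":-1,"tx":0,"ty":0,"tz":0.04,"rx":0,"ry":0,"rz":0},{"claw":-1,"tx":0,"ty":0,"tz":0.04,"rx":0,"ry":0,"rz":0},{"claw":-1,"tx":0,"ty":0,"tz":0,"rx":0,"ry":0,"rz":0},{"claw":-1,"tx":0,"ty":0,"tz":0,"rx":0,"ry":0,"rz":0}]'
python3 -m jog '[{"claw":-1,"tx":0,"ty":0,"tz":0.06,"rx":0,"ry":0,"rz":0},{"claw":-1,"tx":0,"ty":0,"tz":0.07,"rx":0,"ry":0,"rz":0},{"claw":-1,"tx":0,"ty":0,"tz":0.07,"rx":0,"ry":0,"rz":0},{"claw":-1,"tx":0,"ty":0,"tz":0.04,"rx":0,"ry":0,"rz":0},{"claw":-1,"tx":0,"ty":0,"tz":0.01,"rx":0,"ry":0,"rz":0},{"claw":-1,"tx":0,"ty":0,"tz":0,"rx":0,"ry":0,"rz":0},{"claw":-1,"tx":0,"ty":0,"tz":0,"rx":0,"ry":0,"rz":0},{"claw":-1,"tx":0,"ty":0,"tz":0,"rx":0,"ry":0,"rz":0}]'
```

```text
time_s: 52.4
eef_pos: [671.3, 118.7, 188.3]
eef_rot: [-0.376, -3.118, 0.0]
wrist_force: [0.7, -0.7, -1.5]
finger_gap: 0.23
finger_force: 59.0
time_s: 53.2
eef_pos: [672.4, 118.8, 127.7]
eef_rot: [0.375, 3.117, 0.0]
wrist_force: [0.4, -1.1, -1.1]
finger_gap: 0.225
finger_force: 59.1
```

```bash
python3 -m jog '[{"claw":-1,"tx":0,"ty":0,"tz":0.008,"rx":0,"ry":0,"rz":0},{"claw":-1,"tx":0,"ty":0,"tz":0.008,"rx":0,"ry":0,"rz":0},{"claw":-1,"tx":0,"ty":0,"tz":0,"rx":0,"ry":0,"rz":0},{"claw":-1,"tx":0,"ty":0,"tz":0,"rx":0,"ry":0,"rz":0}]'; python3 -m jog '[{"claw":-1,"tx":0,"ty":0,"tz":0.005,"rx":0,"ry":0,"rz":0},{"claw":-1,"tx":0,"ty":0,"tz":0,"rx":0,"ry":0,"rz":0},{"claw":-1,"tx":0,"ty":0,"tz":0,"rx":0,"ry":0,"rz":0}]'
```

```text
time_s: 53.6
eef_pos: [671.6, 118.8, 122.4]
eef_rot: [-0.376, -3.119, 0.0]
wrist_force: [0.3, 0.0, -0.8]
finger_gap: 0.227
finger_force: 59.1
time_s: 53.9
eef_pos: [671.7, 118.7, 121.2]
eef_rot: [-0.376, -3.119, 0.0]
wrist_force: [0.0, 0.1, -0.7]
finger_gap: 0.222
finger_force: 59.1
```

```bash
python3 -m jog '[{"claw":-1,"tx":0,"ty":0,"tz":0.003,"rx":0,"ry":0,"rz":0},{"claw":-1,"tx":0,"ty":0,"tz":0,"rx":0,"ry":0,"rz":0},{"claw":0.5,"tx":0,"ty":0,"tz":0,"rx":0,"ry":0,"rz":0},{"claw":0.5,"tx":0,"ty":0,"tz":0,"rx":0,"ry":0,"rz":0},{"claw":0.5,"tx":0,"ty":0,"tz":0,"rx":0,"ry":0,"rz":0},{"claw":0.5,"tx":0,"ty":0,"tz":0,"rx":0,"ry":0,"rz":0},{"claw":0.5,"tx":0,"ty":0,"tz":-0.06,"rx":0,"ry":0,"rz":0},{"claw":0.5,"tx":0,"ty":0,"tz":-0.12,"rx":0,"ry":0,"rz":0},{"claw":0.5,"tx":0,"ty":0,"tz":-0.12,"rx":0,"ry":0,"rz":0},{"claw":1,"tx":0,"ty":0,"tz":0,"rx":0,"ry":0,"rz":-1},{"claw":1,"tx":0,"ty":0,"tz":0,"rx":0,"ry":0,"rz":-1},{"claw":1,"tx":0,"ty":0,"tz":0,"rx":0,"ry":0,"rz":-1},{"claw":1,"tx":0,"ty":0,"tz":0,"rx":0,"ry":0,"rz":0},{"claw":1,"tx":0,"ty":0,"tz":0,"rx":0,"ry":0,"rz":0}]'
python3 - <<'E'
from meas import *
plan((471,277.5,None),(None,None,70),(None,None,27.5))
s=snap('scene');ds=s['image'].max(2)<45
# knob on mat: dark on gray; bright lid disc centre in both views
t=snap('top');T=t['image'].astype(int)
g=((T.max(2)>110)&(np.ptp(T,axis=2)<14)).astype(np.uint8)[200:280,158:232]
c=max(cv2.findContours(g,0,1)[0],key=cv2.contourArea);e=cv2.fitEllipse(cv2.convexHull(c));ce=np.array(e[0])+[158,200];print('lid',e,onz(t,[ce],19))
b,st=blob(T.max(2)<45,180,225,25,25);print('knob',b,st,onz(t,[b],9+40))
E
```

```text
time_s: 55.3
eef_pos: [671.9, 118.7, 196.4]
eef_rot: [0.003, 3.141, -0.0]
wrist_force: [-0.6, -0.2, 0.3]
finger_gap: 0.998
finger_force: 0.0
pos [671.9 118.7 196.4] x-axis [-1.     0.002 -0.001] z [ 0.001 -0.    -1.   ] F [-0.6 -0.2  0.3] gap 0.998 t 55.3
[ 8.047e-01  6.337e-01 -7.000e-04] mm [-200.9  158.8    0. ]
[5.000e-04 0.000e+00 5.056e-01] mm [   0.     0.  -126.4]
[0.0002 0.     0.17  ] mm [  0.    0.  -42.5]
lid ((10.538883209228516, 6.230258941650391), (14.547607421875, 18.76015853881836), 87.75740814208984) [[565.00757426 354.20362368  19.        ]]Traceback (most recent call last):
  File "<stdin>", line 8, in <module>
  File "meas.py", line 5, in blob
    i=1+np.argmax(st[1:,4]); return ce[i],st[i]
        ~~~~~~~~~^^^^^^^^^^
    return _wrapfunc(a, 'argmax', axis=axis, out=out, **kwds)
    return bound(*args, **kwds)
ValueError: attempt to get argmax of an empty sequence
```

```bash
python3 -m jog '[{"claw":1,"tx":0.06,"ty":0.05,"tz":0,"rx":0,"ry":0,"rz":0},{"claw":1,"tx":0.11,"ty":0.08,"tz":0,"rx":0,"ry":0,"rz":0},{"claw":1,"tx":0.13,"ty":0.1,"tz":0,"rx":0,"ry":0,"rz":0},{"claw":1,"tx":0.13,"ty":0.1,"tz":0,"rx":0,"ry":0,"rz":0},{"claw":1,"tx":0.13,"ty":0.1,"tz":0,"rx":0,"ry":0,"rz":0},{"claw":1,"tx":0.12,"ty":0.1,"tz":0,"rx":0,"ry":0,"rz":0},{"claw":1,"tx":0.08,"ty":0.07,"tz":0,"rx":0,"ry":0,"rz":0},{"claw":1,"tx":0.043,"ty":0.034,"tz":0.1,"rx":0,"ry":0,"rz":0},{"claw":1,"tx":0,"ty":0,"tz":0.16,"rx":0,"ry":0,"rz":0},{"claw":1,"tx":0,"ty":0,"tz":0.16,"rx":0,"ry":0,"rz":0},{"claw":1,"tx":0,"ty":0,"tz":0.05,"rx":0,"ry":0,"rz":0},{"claw":1,"tx":0,"ty":0,"tz":0,"rx":0,"ry":0,"rz":0},{"claw":1,"tx":0,"ty":0,"tz":0,"rx":0,"ry":0,"rz":0},{"claw":1,"tx":0,"ty":0,"tz":0,"rx":0,"ry":0,"rz":0},{"claw":1,"tx":0,"ty":0,"tz":0,"rx":0,"ry":0,"rz":0}]'
python3 -c "
from h import *
plan((471,277.6,None),(None,None,27.3))"
```

```text
time_s: 56.9
eef_pos: [472.5, 277.6, 80.1]
eef_rot: [-0.0, 3.138, 0.002]
wrist_force: [0.9, -0.1, 0.1]
finger_gap: 1.002
finger_force: 0.0
pos [472.5 277.6  80.1] x-axis [-1.    -0.    -0.004] z [ 0.004  0.001 -1.   ] F [ 0.9 -0.1  0.1] gap 1.002 t 56.9
[ 0.0058 -0.0001 -0.    ] mm [-1.5 -0.   0. ]
[ 8.000e-04 -2.000e-04  2.112e-01] mm [  0.    0.  -52.8]
```

```bash
python3 -m jog '[{"claw":1,"tx":0.003,"ty":0,"tz":0.08,"rx":0,"ry":0,"rz":0},{"claw":1,"tx":0,"ty":0,"tz":0.08,"rx":0,"ry":0,"rz":0},{"claw":1,"tx":0,"ty":0,"tz":0.04,"rx":0,"ry":0,"rz":0},{"claw":1,"tx":0,"ty":0,"tz":0,"rx":0,"ry":0,"rz":0},{"claw":1,"tx":0,"ty":0,"tz":0,"rx":0,"ry":0,"rz":0},{"claw":1,"tx":0,"ty":0,"tz":0,"rx":0,"ry":0,"rz":0}]'
python3 -c "
from h import *
plan((471,277.6,27.3))"
```

```text
time_s: 57.5
eef_pos: [471.2, 277.6, 29.4]
eef_rot: [-0.0, 3.139, 0.001]
wrist_force: [0.4, 0.3, 0.3]
finger_gap: 1.0
finger_force: 0.0
pos [471.2 277.6  29.4] x-axis [-1.    -0.    -0.002] z [ 0.002  0.001 -1.   ] F [0.4 0.3 0.3] gap 1.0 t 57.5
[0.0009 0.0002 0.0082] mm [-0.2  0.  -2.1]
```

```bash
python3 -m jog '[{"claw":1,"tx":0,"ty":0,"tz":0.008,"rx":0,"ry":0,"rz":0},{"claw":1,"tx":0,"ty":0,"tz":0,"rx":0,"ry":0,"rz":0},{"claw":-1,"tx":0,"ty":0,"tz":0,"rx":0,"ry":0,"rz":0},{"claw":-1,"tx":0,"ty":0,"tz":0,"rx":0,"ry":0,"rz":0},{"claw":-1,"tx":0,"ty":0,"tz":0,"rx":0,"ry":0,"rz":0},{"claw":-1,"tx":0,"ty":0,"tz":0,"rx":0,"ry":0,"rz":0},{"claw":-1,"tx":0,"ty":0,"tz":0,"rx":0,"ry":0,"rz":0},{"claw":-1,"tx":0,"ty":0,"tz":0,"rx":0,"ry":0,"rz":0},{"claw":-1,"tx":0,"ty":0,"tz":0,"rx":0,"ry":0,"rz":0},{"claw":-1,"tx":0,"ty":0,"tz":0,"rx":0,"ry":0,"rz":0}]'
python3 -m jog '[{"claw":-1,"tx":0,"ty":0,"tz":-0.04,"rx":0,"ry":0,"rz":0},{"claw":-1,"tx":0,"ty":0,"tz":-0.1,"rx":0,"ry":0,"rz":0},{"claw":-1,"tx":0,"ty":0,"tz":-0.14,"rx":0,"ry":0,"rz":0},{"claw":-1,"tx":0,"ty":0,"tz":-0.14,"rx":0,"ry":0,"rz":0},{"claw":-1,"tx":0,"ty":0,"tz":-0.08,"rx":0,"ry":0,"rz":0},{"claw":-1,"tx":-0.006,"ty":-0.05,"tz":0,"rx":0,"ry":0,"rz":0},{"claw":-1,"tx":-0.015,"ty":-0.1,"tz":0,"rx":0,"ry":0,"rz":0},{"claw":-1,"tx":-0.018,"ty":-0.11,"tz":0,"rx":0,"ry":0,"rz":0},{"claw":-1,"tx":-0.018,"ty":-0.11,"tz":0,"rx":0,"ry":0,"rz":0},{"claw":-1,"tx":-0.018,"ty":-0.11,"tz":0,"rx":0,"ry":0,"rz":0},{"claw":-1,"tx":-0.018,"ty":-0.11,"tz":0,"rx":0,"ry":0,"rz":0},{"claw":-1,"tx":-0.018,"ty":-0.11,"tz":0,"rx":0,"ry":0,"rz":0},{"claw":-1,"tx":-0.015,"ty":-0.11,"tz":0,"rx":0,"ry":0,"rz":0},{"claw":-1,"tx":-0.014,"ty":-0.11,"tz":0,"rx":0,"ry":0,"rz":0},{"claw":-1,"tx":-0.012,"ty":-0.08,"tz":0,"rx":0,"ry":0,"rz":0},{"claw":-1,"tx":-0.006,"ty":-0.04,"tz":0,"rx":0,"ry":0,"rz":0},{"claw":-1,"tx":0,"ty":0,"tz":0,"rx":0,"ry":0,"rz":0},{"claw":-1,"tx":0,"ty":0,"tz":0,"rx":0,"ry":0,"rz":0},{"claw":-1,"tx":0,"ty":0,"tz":0,"rx":0,"ry":0,"rz":0},{"claw":-1,"tx":0,"ty":0,"tz":0,"rx":0,"ry":0,"rz":0}]'
python3 -c "
from h import *
plan((509.7,19.5,None),(None,None,98.2))"
```

```text
time_s: 58.5
eef_pos: [470.3, 277.3, 26.3]
eef_rot: [-0.0, 3.141, 0.0]
wrist_force: [0.4, 0.3, 2.4]
finger_gap: 0.305
finger_force: 58.8
time_s: 60.5
eef_pos: [509.5, 18.1, 150.9]
eef_rot: [0.002, -3.141, -0.0]
wrist_force: [0.3, 0.9, -2.5]
finger_gap: 0.307
finger_force: 59.2
pos [509.5  18.1 150.9] x-axis [-1.    -0.002  0.   ] z [-0.  0. -1.] F [ 0.3  0.9 -2.5] gap 0.307 t 60.5
[-0.0009  0.0058  0.    ] mm [0.2 1.4 0. ]
[-1.000e-04 -0.000e+00  2.108e-01] mm [  0.    0.  -52.7]
```

```bash
python3 -m jog '[{"claw":-1,"tx":0,"ty":0.004,"tz":0.04,"rx":0,"ry":0,"rz":0},{"claw":-1,"tx":0,"ty":0,"tz":0.06,"rx":0,"ry":0,"rz":0},{"claw":-1,"tx":0,"ty":0,"tz":0.05,"rx":0,"ry":0,"rz":0},{"claw":-1,"tx":0,"ty":0,"tz":0.02,"rx":0,"ry":0,"rz":0},{"claw":-1,"tx":0,"ty":0,"tz":0,"rx":0,"ry":0,"rz":0},{"claw":-1,"tx":0,"ty":0,"tz":0,"rx":0,"ry":0,"rz":0},{"claw":-1,"tx":0,"ty":0,"tz":0,"rx":0,"ry":0,"rz":0},{"claw":-1,"tx":0,"ty":0,"tz":0,"rx":0,"ry":0,"rz":0}]'
python3 -c "
from h import *
plan((509.7,19.5,None),(None,None,98.2))"
```

```text
time_s: 61.3
eef_pos: [510.2, 18.1, 109.2]
eef_rot: [-0.0, 3.14, -0.0]
wrist_force: [1.0, -0.8, -2.2]
finger_gap: 0.305
finger_force: 59.2
pos [510.2  18.1 109.2] x-axis [-1.    -0.    -0.001] z [ 0.001 -0.    -1.   ] F [ 1.  -0.8 -2.2] gap 0.305 t 61.3
[ 0.0022  0.0056 -0.    ] mm [-0.5  1.4  0. ]
[0.0001 0.     0.0442] mm [  0.   0. -11.]
```

```bash
python3 -m jog '[{"claw":-1,"tx":0.002,"ty":0.005,"tz":0,"rx":0,"ry":0,"rz":0},{"claw":-1,"tx":0,"ty":0,"tz":0.01,"rx":0,"ry":0,"rz":0},{"claw":-1,"tx":0,"ty":0,"tz":0.012,"rx":0,"ry":0,"rz":0},{"claw":-1,"tx":0,"ty":0,"tz":0.01,"rx":0,"ry":0,"rz":0},{"claw":-1,"tx":0,"ty":0,"tz":0,"rx":0,"ry":0,"rz":0},{"claw":-1,"tx":0,"ty":0,"tz":0,"rx":0,"ry":0,"rz":0}]'
python3 -m jog '[{"claw":-1,"tx":0,"ty":0,"tz":0.006,"rx":0,"ry":0,"rz":0},{"claw":-1,"tx":0,"ty":0,"tz":0,"rx":0,"ry":0,"rz":0},{"claw":-1,"tx":0,"ty":0,"tz":0,"rx":0,"ry":0,"rz":0}]'
python3 -m jog '[{"claw":-1,"tx":0,"ty":0,"tz":0.005,"rx":0,"ry":0,"rz":0},{"claw":-1,"tx":0,"ty":0,"tz":0,"rx":0,"ry":0,"rz":0},{"claw":-1,"tx":0,"ty":0,"tz":0,"rx":0,"ry":0,"rz":0}]'
```

```text
time_s: 61.9
eef_pos: [509.1, 19.5, 100.4]
eef_rot: [0.0, -3.141, -0.0]
wrist_force: [0.6, 0.1, -2.2]
finger_gap: 0.307
finger_force: 59.2
time_s: 62.2
eef_pos: [509.2, 19.5, 99.1]
eef_rot: [0.0, -3.142, -0.0]
wrist_force: [-0.2, -0.1, -2.7]
finger_gap: 0.31
finger_force: 59.2
time_s: 62.5
eef_pos: [509.2, 19.5, 97.7]
eef_rot: [0.0, -3.141, -0.0]
wrist_force: [-0.0, -0.6, -0.6]
finger_gap: 0.308
finger_force: 59.2
```

```bash
python3 -m jog '[{"claw":-1,"tx":0,"ty":0,"tz":0.003,"rx":0,"ry":0,"rz":0},{"claw":-1,"tx":0,"ty":0,"tz":0,"rx":0,"ry":0,"rz":0},{"claw":1,"tx":0,"ty":0,"tz":0,"rx":0,"ry":0,"rz":0},{"claw":1,"tx":0,"ty":0,"tz":0,"rx":0,"ry":0,"rz":0},{"claw":1,"tx":0,"ty":0,"tz":0,"rx":0,"ry":0,"rz":0},{"claw":1,"tx":0,"ty":0,"tz":0,"rx":0,"ry":0,"rz":0},{"claw":1,"tx":0,"ty":0,"tz":-0.06,"rx":0,"ry":0,"rz":0},{"claw":1,"tx":0,"ty":0,"tz":-0.14,"rx":0,"ry":0,"rz":0},{"claw":1,"tx":0,"ty":0,"tz":-0.16,"rx":0,"ry":0,"rz":0},{"claw":1,"tx":0,"ty":0,"tz":-0.14,"rx":0,"ry":0,"rz":0},{"claw":1,"tx":0.05,"ty":0.14,"tz":0,"rx":0,"ry":0,"rz":0},{"claw":1,"tx":0.05,"ty":0.14,"tz":0,"rx":0,"ry":0,"rz":0},{"claw":1,"tx":0.05,"ty":0.14,"tz":0,"rx":0,"ry":0,"rz":0},{"claw":1,"tx":0.05,"ty":0.14,"tz":0,"rx":0,"ry":0,"rz":0},{"claw":1,"tx":0.05,"ty":0.14,"tz":0,"rx":0,"ry":0,"rz":0},{"claw":1,"tx":0.05,"ty":0.14,"tz":0,"rx":0,"ry":0,"rz":0},{"claw":1,"tx":0.05,"ty":0.14,"tz":0,"rx":0,"ry":0,"rz":0},{"claw":1,"tx":0.05,"ty":0.14,"tz":0,"rx":0,"ry":0,"rz":0},{"claw":1,"tx":0.05,"ty":0.14,"tz":0,"rx":0,"ry":0,"rz":0},{"claw":1,"tx":0.05,"ty":0.14,"tz":0,"rx":0,"ry":0,"rz":0}]'
python3 -m jog '[{"claw":1,"tx":0,"ty":0.1,"tz":0,"rx":0,"ry":0,"rz":0},{"claw":1,"tx":0,"ty":0.1,"tz":0,"rx":0,"ry":0,"rz":0},{"claw":1,"tx":0,"ty":0,"tz":0,"rx":0,"ry":0,"rz":0},{"claw":1,"tx":0,"ty":0,"tz":0,"rx":0,"ry":0,"rz":0},{"claw":1,"tx":0,"ty":0,"tz":0,"rx":0,"ry":0,"rz":0}]'
python3 - <<'E'
from h import *
s=snap('scene');t=snap('top')
a=cv2.resize(s['image'][150:290,130:430,::-1],(750,350));b=cv2.resize(t['image'][145:285,215:395+30,::-1],(375,250))
b=np.hstack([b,cv2.resize(s['image'][150:235,300:428,::-1],(375,250),interpolation=cv2.INTER_CUBIC)])
cv2.imwrite('pics/fin.png',np.vstack([a,b]))
E
```

```text
time_s: 64.5
eef_pos: [383.4, 370.9, 222.2]
eef_rot: [-0.0, 3.141, 0.0]
wrist_force: [0.5, 0.4, 1.4]
finger_gap: 0.998
finger_force: 0.0
time_s: 65.0
eef_pos: [384.2, 418.7, 221.9]
eef_rot: [-0.001, -3.141, 0.001]
wrist_force: [-0.4, -0.7, -0.3]
finger_gap: 1.0
finger_force: 0.0
```

View pics/fin.png

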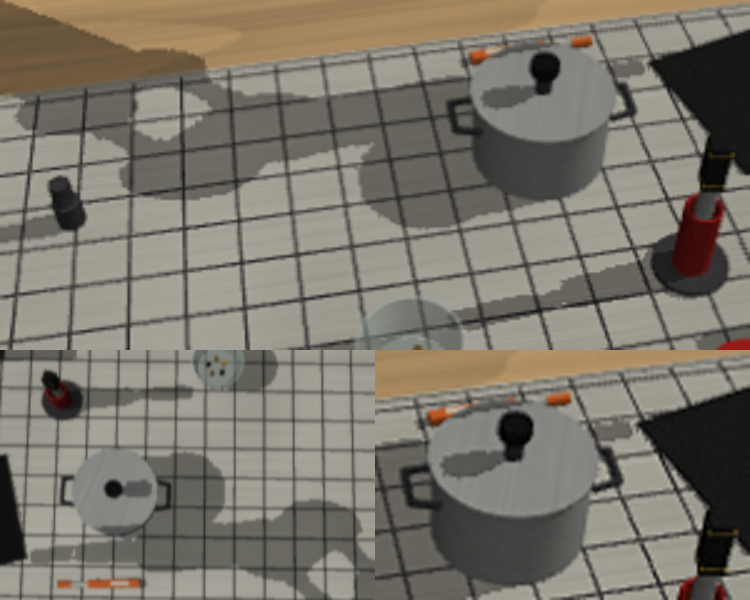

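The lid sits squarely on the pot (knob at (545,68)). The rod is in its holder, the gauge and key are where they were, and no nuts or beads lie outside. Handing in.

```bash
python3 -c "
from cell import sign_off
print(sign_off())"
```

```text
the job is handed in; nothing more can be done
None
```

The job is handed in: all three nuts present are in the pot and stirred 3.75 circles at 9 cm, the rod is back in its holder, the lid is back on squarely, and the gauge and key were left where they were.

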